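# Make up two hand-wash kits

### The arm

A 6-joint arm with a two-finger parallel gripper is mounted at the origin on the work surface. World frame = base frame: x ahead of the robot, y to its left, z up, the work surface at z = 0. Lengths are in m, angles in rad, forces in N, time in s.
With the tool pointing down it reaches from about 0.225 to 0.875 m from the base axis. Payload 3.4 kg.
Tool frame: the origin (TCP) lies at the very end of the fingers, on their centre line; the grasp point (between the pads) lies behind it (manip.tcp_to_grasp is the z of the grasp point in the tool frame, in m); z points along the fingers, y is the direction in which the jaws open and shut (so a half turn about z gives the same grasp; the last joint's range is limited). The gripper opens to 85 mm and grips with 20 to 120 N. Pads are 22 mm wide; open, the fingers measure 114 mm over their backs; the gripper's body (76 mm by 85 mm) begins 54 mm behind the grasp point. The pads swing forward as they close: fully open they stand 13 mm farther back than shut.
Start: joints at [0.992, 0.276, 1.505, -0, 1.361, -0.121], TCP at [0.254, 0.516, 0.231] pointing down, gripper open.
Joint ranges: [-2.89, 2.89], [-0.75, 2.08], [0.22, 2.7], [-1.18, 4.32], [0.11, 2.71], [-2.7, 2.7]. Speed limits (rad/s): [2.57, 2.57, 3.14, 3.14, 3.14, 3.14].

### API

Orientations are given as a unit quaternion [w, x, y, z].
In Python, from rig import manip, eyes gives the robot as it stands.
- The arm moves only by the tool servo_tool, never from a script. Its argument "increments" is a list of rows, each an object with "slide": the shift along the tool's x, y, z in m, a list of three; "spin": the turn about the tool's z in degrees. A call has 1 to 8 rows; each row shifts and turns the commanded pose from where the row before left it, along the tool's axes as they then stand; what a row does not reach is not made up. A row lasts 1/10 s, in which the tool goes at most 50 mm and 8.59 degrees, less where a joint would pass 70% of its speed; a pose out of reach is approached as far as the arm can. A call is refused whole if a number of a shift passes 0.05 or a number of a turn 8.59, either way. A call with a gripper value outside its range is refused whole. "hand" is the opening, from 0 (shut) to 1 (fully open), set as the call begins (left out, the last holds). The fingers move at their own pace and stop on an object; "newtons" is the grip in N (left out, the last holds). Time passes only in rows, so rows that do not move let the fingers close. It gives the time, the measured TCP pose, the force and the opening at its end, in the units of the state.
- manip.get_state(): the state, without advancing time (a new reading comes with each control period).
- eyes.get_image(name): name is "scene" or "side" or "wrist"; returns the picture (420x560x3 uint8, blue, green, red); there is no depth.
- eyes.calibration(name): a dict with "fx", "fy", "cx", "cy" (pixels), "rvec" (rotation vector, rad) and "tvec" (3), from world to camera coordinates, as OpenCV has them; the wrist camera has in their place "hand_eye" (4x4, takes a point from camera to tool coordinates, whose origin is the TCP and whose axes are the flange's). Camera axes: x right, y down, z forward; pixel columns grow to the right and rows downward; lengths in m; the calibration is good to about 2 mm. A picture is of the moment at which its call begins: read the wrist's pose just before it. calibration takes no time and is no camera call.
- manip.sign_off(): hands the job in, once; it reports no verdict.
The state is a dict: "clock": time; "qpos": joint angles; "qd": joint speeds; "effort": joint torques, N m; "position": TCP position; "ee_rot": TCP orientation; "contact_force": force on the tool from outside, world axes, zero at the start; "moment": the same for the moment, N m; "width": finger opening in m.
Only numpy, scipy, OpenCV 4.12 (cv2) and the standard library are available. Lean on these libraries where they do the work, as an engineer would, in place of code of your own. Each camera call takes 0.05 s, during which the arm holds its last target.

### The job

Make up the two wash kits from the stock on the shelf. The round pink basin gets the small brush, the ring-shaped peg strip lying flat, and the tall narrow tumbler standing upright inside that ring; the rectangular grey tray gets the large brush and the short wide tumbler, standing upright. Each brush lies bristles down and everything stands or lies flat on the floor of its own container; leave the detergent bottle, soap dish and jar where they are.

Things in the scene. Friction and masses are not known exactly. Their poses are not given: they have to be found in the camera images.
- small_brush_c (a point): small wooden nail brush, bristles down: block 85 x 36 mm, 32 mm high in all (top 18 mm is wood, the lower 14 mm a bristle pad 73 x 28 mm). The point is its centre, 16 mm above its underside; x along its length, y across, z up. About 60 g.
- large_brush_c (a point): large wooden scrubbing brush, bristles down: block 130 x 46 mm, 40 mm high in all (top 22 mm is wood, the lower 18 mm a bristle pad 118 x 38 mm). The point is its centre, 20 mm above its underside; x along its length, y across, z up. About 140 g.
- tall_tumbler_c (a point): tall narrow open stainless steel tumbler, mouth up: 95 mm high, outside diameter 52 mm at the foot and 58 mm at the rim, wall 2 mm. The point is on its axis half-way up (47.5 mm above its underside, diameter there 55 mm); z up along the axis. About 110 g.
- short_tumbler_c (a point): short wide open stainless steel tumbler, mouth up: 62 mm high, outside diameter 62 mm at the foot and 68 mm at the rim, wall 2 mm. The point is on its axis half-way up (31 mm above its underside, diameter there 65 mm); z up along the axis. About 100 g.
- peg_ring_c (a point): white hard plastic peg strip coiled into one rigid ring lying flat: outside diameter 100 mm, hole 76 mm right through, so its band is 12 mm thick, and 20 mm high (the little peg tips 3 mm above that are look only). The point is the middle of the hole, 10 mm above its underside; z up. Too wide to grip across: pinch its band, one finger in the hole. About 70 g.
- basin: round pink plastic wash basin, fixed to the shelf: 55 mm high, 262 mm across the rim (278 mm with its lip), flat inner floor about 230 mm across lying 4 mm above the origin, wall 4 mm, leaning slightly outward. Origin: centre of its underside; z up.
- tray: rectangular grey plastic tray, fixed to the shelf: outside 230 mm along its x, 200 mm along its y, 45 mm high, walls 5 mm, inner floor 220 x 190 mm lying 5 mm above the origin. Origin: centre of its underside; z up.
- detergent: white detergent bottle, 190 mm high, 72 mm across; a bystander. Origin: centre of its underside.
- soap_dish: white soap dish with a bar of soap, 70 x 105 x 36 mm; a bystander. Origin: centre of its underside.
- jar: glass jar with metal lid, 85 mm high, 72 mm across; a bystander. Origin: centre of its underside.
There are look-alikes about, which are no part of the job. Leave any green look-alike of the part that bears short_tumbler_c alone. Leave any orange look-alike of the part that bears large_brush_c alone.

How it is judged:
At the end, for the whole second after the job is handed in: Small brush, peg ring and tall tumbler on the basin floor, large brush and short tumbler on the tray floor, each at its resting height within 4 mm and level within 0.12 rad; tall tumbler within 16 mm of the ring's centre; all released and at rest (z of small_brush_c in the frame of basin between 0.016 and 0.024 m and angle between each of small_brush_c, peg_ring_c, tall_tumbler_c, large_brush_c, short_tumbler_c's own z axis and vertical below 0.12 rad and horizontal distance between each of small_brush_c, peg_ring_c, tall_tumbler_c and basin below 0.105 m and z of peg_ring_c in the frame of basin between 0.01 and 0.018 m and z of tall_tumbler_c in the frame of basin between 0.0475 and 0.0555 m and z of large_brush_c in the frame of tray between 0.021 and 0.029 m and x of large_brush_c in the frame of tray between -0.095 and 0.095 m and y of large_brush_c in the frame of tray between -0.085 and 0.085 m and z of short_tumbler_c in the frame of tray between 0.032 and 0.04 m and x of short_tumbler_c in the frame of tray between -0.095 and 0.095 m and y of short_tumbler_c in the frame of tray between -0.085 and 0.085 m and horizontal distance between tall_tumbler_c and peg_ring_c below 0.016 m and linear speed of each of large_brush, small_brush, tall_tumbler, short_tumbler, peg_ring below 0.01 m/s and angular speed of each of large_brush, small_brush, tall_tumbler, short_tumbler, peg_ring below 0.1 rad/s); the robot touches nothing.
It fails at once if the detergent bottle is pushed away or knocked over (distance of detergent from where it was at the start of the episode above 0.03 m or angle between detergent's own z axis and vertical above 0.3 rad).
It fails at once if the soap dish is pushed away or knocked over (distance of soap_dish from where it was at the start of the episode above 0.03 m or angle between soap_dish's own z axis and vertical above 0.3 rad).
It fails at once if the glass jar is pushed away or knocked over (distance of jar from where it was at the start of the episode above 0.03 m or angle between jar's own z axis and vertical above 0.3 rad).
It also fails if it takes over 131 s, if anything falls off the work surface, if the arm or the gripper's body presses on something with over 40 N, if the wrist force passes 120 N, or if a joint passes its speed limit or range.

## Working session

There is one attempt and no reset: what is moved stays moved. The work goes in short steps, Python scripts to look and compute and a tool call to move; the robot and the scene stay as the last step left them, time stands still between calls to the robot, and variables do not carry over. Pictures are saved under pics/ and viewed, and the job is handed in when it is done.

Besides the shell and the picture viewer there is one more tool, called after "Call:" as name([rows], argument=value, ...), one row to a line, values as JSON. servo_tool: Moves the arm, as the interface text tells. Its arguments: {"type":"object","properties":{"increments":{"type":"array","items":{"type":"object","properties":{"slide":{"type":"array","items":{"type":"number"}},"spin":{"type":"number"}}}},"hand":{"type":"number"},"newtons":{"type":"number"}},"required":["increments"]}

```bash
ls; mkdir -p pics; python3 - <<'E'
from rig import manip, eyes
import cv2
s=manip.get_state(); print(s); print(manip.tcp_to_grasp)
for n in ['scene','side','wrist']:
    cv2.imwrite(f'pics/{n}0.png',eyes.get_image(n)); print(n,eyes.calibration(n))
E
```

```text
pics
{'clock': 0.0, 'qpos': array([ 9.91999033e-01,  2.76599915e-01,  1.50613880e+00,  1.63897830e-05,
        1.36069306e+00, -1.21029588e-01]), 'qd': array([-0.00017753, -0.00123358, -0.0001121 , -0.00080959, -0.00119831,
        0.00165207]), 'effort': array([ 9.86648556e-04, -4.16760814e+01, -2.45800692e+01, -1.18270427e-04,
        1.10330171e-02, -1.03466351e-05]), 'position': array([0.25384329, 0.51534625, 0.23043464]), 'ee_rot': array([-3.22768701e-04,  2.26892203e-01,  9.73919444e-01, -8.61092124e-04]), 'contact_force': array([0.14243062, 0.6453356 , 0.21870759]), 'moment': array([ 0.0340609 , -0.02014908,  0.02478243]), 'width': 0.08555484384420625}
-0.0187
scene {'fx': 481.29486970051113, 'fy': 481.29486970051113, 'cx': 283.0687731925459, 'cy': 214.24396981820504, 'rvec': array([ 2.21981175,  1.12202422, -0.41760126]), 'tvec': array([-0.34726685, -0.31501288,  1.9483211 ])}
side {'fx': 448.4707390714867, 'fy': 448.4707390714867, 'cx': 281.8030684831123, 'cy': 205.71488753268108, 'rvec': array([ 2.18185928, -0.49265882,  0.25615182]), 'tvec': array([-0.54008777,  0.1998948 ,  1.18514669])}
wrist {'fx': 320.55539651529205, 'fy': 320.55539651529205, 'cx': 280.4718461493706, 'cy': 211.08449889351206, 'hand_eye': array([[ 1.34290032e-03, -9.51841880e-01, -3.06586420e-01,
         7.93592231e-02],
       [ 9.99999096e-01,  1.29915294e-03,  3.46756829e-04,
        -4.84467723e-04],
       [ 6.82449769e-05, -3.06586608e-01,  9.51842764e-01,
        -1.40946175e-01],
       [ 0.00000000e+00,  0.00000000e+00,  0.00000000e+00,
         1.00000000e+00]])}
```

View pics/scene0.png

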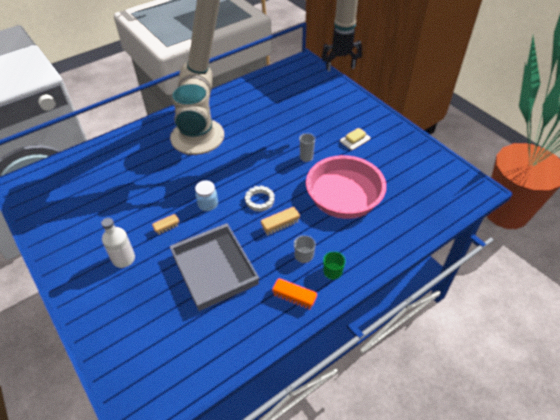

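View pics/side0.png

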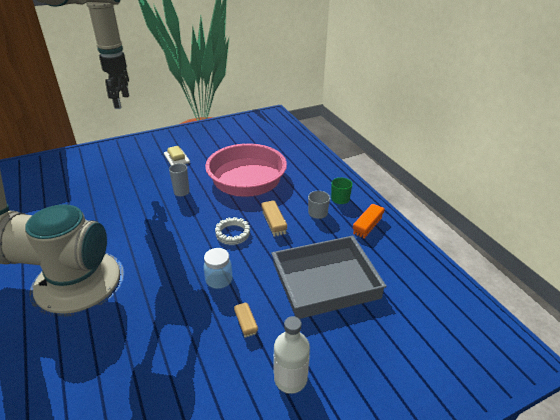

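View pics/wrist0.png

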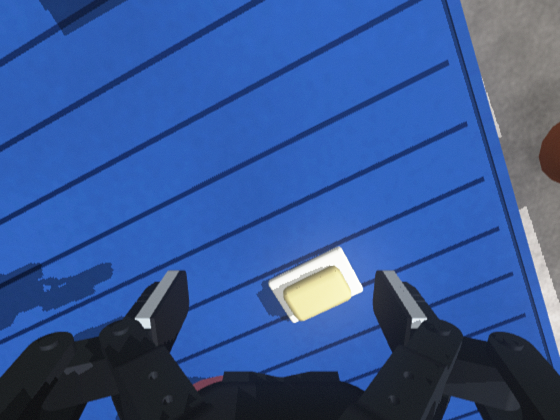

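Candidates (scene px): small brush (166,225) versus large brush (280,220) versus orange look-alike (295,293). The short tumbler is the grey one at (304,249), with a green look-alike at (333,264) and the tall tumbler at (307,148). The ring is at (260,198). Next I'll check crops.

```bash
cat > h.py <<'E'
import numpy as np, cv2
from scipy.spatial.transform import Rotation as R
from rig import manip, eyes
def cam(n,st=None):
    c=eyes.calibration(n)
    if n=='wrist':
        st=st or manip.get_state()
        T=np.eye(4);q=st['ee_rot'];T[:3,:3]=R.from_quat([q[1],q[2],q[3],q[0]]).as_matrix();T[:3,3]=st['position']
        M=T@c['hand_eye'];Rw=M[:3,:3];o=M[:3,3]
    else:
        Rc=R.from_rotvec(c['rvec']).as_matrix();Rw=Rc.T;o=-Rc.T@c['tvec']
    return c,Rw,o
def onplane(n,uv,z,st=None):
    c,Rw,o=cam(n,st);uv=np.atleast_2d(np.asarray(uv,float))
    d=np.c_[(uv[:,0]-c['cx'])/c['fx'],(uv[:,1]-c['cy'])/c['fy'],np.ones(len(uv))]@Rw.T
    return o+d*((z-o[2])/d[:,2])[:,None]
def proj(n,P,st=None):
    c,Rw,o=cam(n,st);p=(np.atleast_2d(P)-o)@Rw
    return np.c_[c['fx']*p[:,0]/p[:,2]+c['cx'],c['fy']*p[:,1]/p[:,2]+c['cy']]
E
python3 - <<'E'
import cv2,numpy as np
a=cv2.imread('pics/scene0.png');b=cv2.imread('pics/side0.png')
cv2.imwrite('pics/c1.png',cv2.resize(a[120:320,140:400],None,fx=3,fy=3,interpolation=cv2.INTER_CUBIC)[:600,:780])
cv2.imwrite('pics/c2.png',cv2.resize(b[130:350,150:400],None,fx=2.7,fy=2.7,interpolation=cv2.INTER_CUBIC)[:,:780])
E
```

```text
(no output)
```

View pics/c1.png

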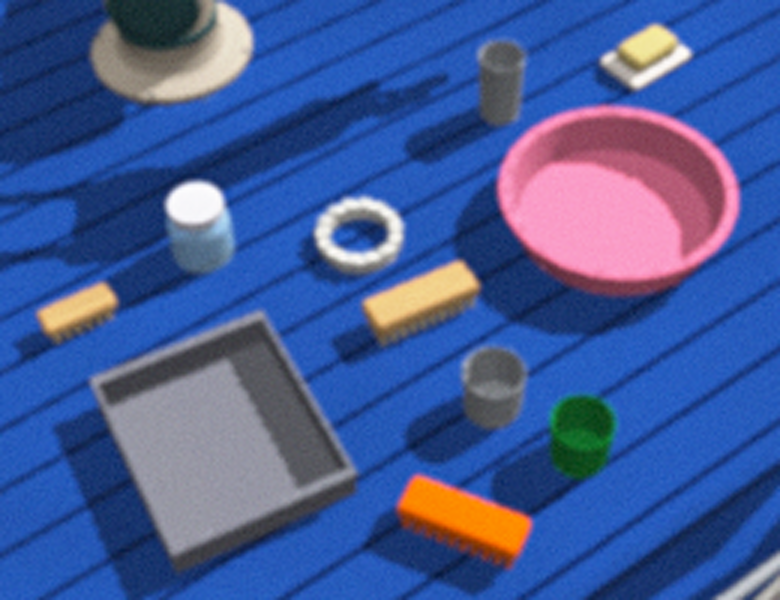

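View pics/c2.png

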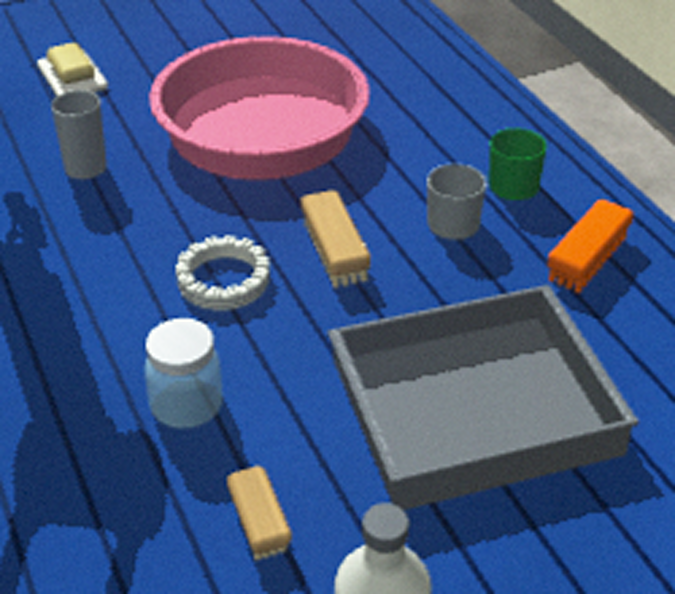

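```bash
python3 - <<'E'
from h import *
A=lambda p:np.array(p)/3+[140,120]
B=lambda p:np.array(p)/2.7+[150,130]
pr=lambda t,x:print(t,np.round(x,3).tolist())
for t,z,a,b in [
 ('small',.032,[(37,312),(50,332),(117,303),(106,284)],[(228,474),(260,466),(290,545),(256,556)]),
 ('large',.040,[(364,304),(378,328),(480,290),(462,262)],[(301,197),(336,191),(370,262),(333,273)]),
 ('tray',.045,[(91,380),(262,312),(355,475),(178,562)],[(330,331),(549,287),(636,422),(391,481)])]:
    for n,q in (('scene',A(a)),('side',B(b))):
        P=onplane(n,q,z)[:,:2]
        pr(t+n,P.mean(0)); pr('  len',np.linalg.norm(P-np.roll(P,-1,0),axis=1)); 
        l=P[1]-P[2]; pr('  ang12 deg',np.degrees(np.arctan2(l[1],l[0])))
for t,z,a,b in [
 ('tall',.095,[(479,55),(525,55),(502,41),(502,70)],[(53,110),(104,110),(78,93),(78,127)]),
 ('short',.062,[(462,370),(526,370),(494,348),(494,394)],[(427,187),(487,187),(457,166),(457,210)]),
 ('green',.062,[(552,417),(615,417),(583,396),(583,439)],[(489,149),(545,149),(517,131),(517,168)]),
 ('jar',.085,[(166,203),(224,203),(195,183),(195,224)],[(146,345),(215,345),(180,320),(180,371)]),
 ('ring',.02,[(315,234),(405,234),(360,197),(360,270)],[(176,269),(271,269),(224,236),(224,301)]),
 ('basinrim',.055,[(497,196),(740,196),(618,107),(618,284)],[(150,100),(370,100),(260,37),(260,165)]),
 ]:
    for n,q in (('scene',A(a)),('side',B(b))):
        P=onplane(n,q,z)[:,:2]; pr(t+n,P.mean(0)); pr('  wid',[np.linalg.norm(P[0]-P[1]),np.linalg.norm(P[2]-P[3])])
# colour-mask basin outline
E
```

```text
smallscene [0.356, -0.318]
  len [0.034, 0.08, 0.032, 0.082]
  ang12 deg -95.241
smallside [0.347, -0.326]
  len [0.03, 0.091, 0.03, 0.093]
  ang12 deg 84.062
largescene [0.577, -0.002]
  len [0.038, 0.125, 0.046, 0.126]
  ang12 deg -100.833
largeside [0.568, -0.01]
  len [0.042, 0.133, 0.044, 0.14]
  ang12 deg 81.041
trayscene [0.6, -0.276]
  len [0.198, 0.239, 0.194, 0.248]
  ang12 deg 171.115
trayside [0.595, -0.278]
  len [0.239, 0.197, 0.239, 0.198]
  ang12 deg 81.082
tallscene [0.36, 0.28]
  wid [0.057, 0.054]
tallside [0.359, 0.263]
  wid [0.06, 0.075]
shortscene [0.719, -0.012]
  wid [0.067, 0.06]
shortside [0.715, -0.025]
  wid [0.068, 0.084]
greenscene [0.821, 0.025]
  wid [0.065, 0.054]
greenside [0.817, 0.012]
  wid [0.067, 0.078]
jarscene [0.342, -0.151]
  wid [0.066, 0.065]
jarside [0.339, -0.158]
  wid [0.065, 0.069]
ringscene [0.443, 0.005]
  wid [0.106, 0.116]
ringside [0.439, 0.002]
  wid [0.104, 0.11]
basinrimscene [0.598, 0.268]
  wid [0.284, 0.288]
basinrimside [0.587, 0.255]
  wid [0.279, 0.302]
```

Call:
servo_tool([
  {"spin": 8.5},
  {"spin": 8.5},
  {"spin": 8.5},
  {"spin": 8.5},
  {"spin": 8.5},
  {"spin": 8.5},
  {"spin": 8.5},
  {"spin": 8.5},
], hand=1)

```text
$.increments[0]: bad value
```

```bash
cat >> h.py <<'E'
def toolR(st):
    q=st['ee_rot'];return R.from_quat([q[1],q[2],q[3],q[0]]).as_matrix()
def plan(x,y,z,yaw=None):
    st=manip.get_state();M=toolR(st);cur=np.degrees(np.arctan2(M[1,1],M[0,1]))
    sp=0
    if yaw is not None: sp=-((yaw-cur+90)%180-90)
    # slide expressed after the spin
    M2=M@R.from_euler('z',sp,degrees=True).as_matrix()
    d=M2.T@(np.array([x,y,z])-st['position'])
    print('t',round(st['clock'],2),'pos',np.round(st['position'],4),'yaw',round(cur,2),'tilt',round(np.degrees(np.arccos(-M[2,2])),2),'w',round(st['width'],4),'F',np.round(st['contact_force'],1),'q6',round(st['qpos'][5],2))
    n=np.ceil(np.abs(d).max()/.05)
    print('spin',round(sp,2),'slide total mm',np.round(d*1000,1),'rows',n)
E
python3 -c "
from h import *
plan(.397,.003,.22,-9)"
```

```text
t 0.15 pos [0.2539 0.5155 0.2306] yaw 63.77 tilt 0.08 w 0.0856 F [-0.4  0.4 -0.2] q6 -0.12
spin 72.77 slide total mm [-483.8  221.5   11.1] rows 10.0
```

Call:
servo_tool([
  {"slide": [0, 0, 0], "spin": 8.5},
  {"slide": [0, 0, 0], "spin": 8.5},
  {"slide": [0, 0, 0], "spin": 8.5},
  {"slide": [0, 0, 0], "spin": 8.5},
  {"slide": [0, 0, 0], "spin": 8.5},
  {"slide": [0, 0, 0], "spin": 8.5},
  {"slide": [0, 0, 0], "spin": 8.5},
  {"slide": [0, 0, 0], "spin": 8.5},
], hand=1)

```text
clock: 0.95
position: [0.254, 0.5156, 0.2309]
ee_rot: [0.0, 0.735, 0.678, -0.0]
contact_force: [-0.4, -0.3, -1.2]
width: 0.0854
```

```bash
python3 -c "
from h import *
plan(.397,.003,.22,-9)"
```

```text
t 0.95 pos [0.254  0.5156 0.2309] yaw -4.58 tilt 0.04 w 0.0854 F [-0.4 -0.3 -1.2] q6 1.07
spin 4.42 slide total mm [-483.9  221.4   11.2] rows 10.0
```

Call:
servo_tool([
  {"slide": [0, 0, 0], "spin": 4.4},
  {"slide": [-0.048, 0.022, 0.001], "spin": 0},
  {"slide": [-0.048, 0.022, 0.001], "spin": 0},
  {"slide": [-0.048, 0.022, 0.001], "spin": 0},
  {"slide": [-0.048, 0.022, 0.001], "spin": 0},
  {"slide": [-0.048, 0.022, 0.001], "spin": 0},
  {"slide": [-0.048, 0.022, 0.001], "spin": 0},
  {"slide": [-0.048, 0.022, 0.001], "spin": 0},
])

```text
clock: 1.75
position: [0.3505, 0.1776, 0.2246]
ee_rot: [0.0, 0.758, 0.652, 0.0]
contact_force: [1.2, 0.0, -0.1]
width: 0.0857
```

Call:
servo_tool([
  {"slide": [-0.048, 0.022, 0.001], "spin": 0},
  {"slide": [-0.048, 0.022, 0.001], "spin": 0},
  {"slide": [-0.048, 0.022, 0.001], "spin": 0},
  {"slide": [0, 0, 0], "spin": 0},
])

```text
clock: 2.15
position: [0.3937, 0.0293, 0.2218]
ee_rot: [0.002, 0.761, 0.648, -0.001]
contact_force: [0.9, -0.2, -0.4]
width: 0.0854
```

```bash
cat >> h.py <<'E'
def shot(n,name):
    st=manip.get_state();im=eyes.get_image(n);cv2.imwrite(f'pics/{name}.png',im)
    import pickle;pickle.dump(st,open(f'pics/{name}.pkl','wb'));return im,st
def load(name):
    import pickle;return pickle.load(open(f'pics/{name}.pkl','rb'))
E
python3 -c "
from h import *
plan(.397,.003,.22,-9);shot('wrist','w1')"
```

```text
t 2.15 pos [0.3937 0.0293 0.2218] yaw -9.16 tilt 0.2 w 0.0854 F [ 0.9 -0.2 -0.4] q6 0.06
spin -0.16 slide total mm [-25.5   7.4   1.9] rows 1.0
```

View pics/w1.png

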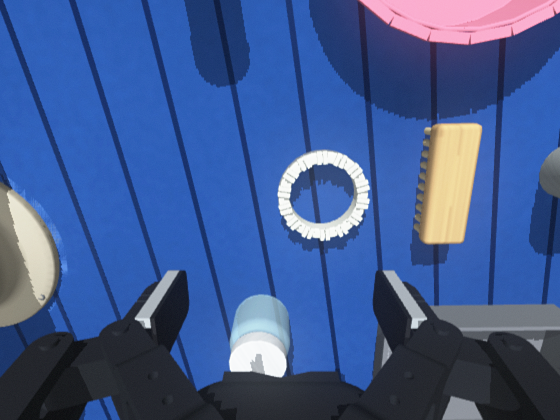

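Ring at (324,196) and large brush at (450,184) are both clear in the wrist view. Measuring.

```bash
python3 -c "
from h import *
im=cv2.imread('pics/w1.png');st=load('w1')
hsv=cv2.cvtColor(im,cv2.COLOR_BGR2HSV)
m=((hsv[...,1]<60)&(hsv[...,2]>120)).astype(np.uint8)*255
m[:130]=0;m[260:]=0;m[:,:260]=0;m[:,390:]=0
cs,_=cv2.findContours(m,cv2.RETR_EXTERNAL,cv2.CHAIN_APPROX_NONE);c=max(cs,key=cv2.contourArea)
h=cv2.convexHull(c);e=cv2.fitEllipse(h);print(e)
P=onplane('wrist',h[:,0],.02,st);(cx,r)=cv2.minEnclosingCircle(P[:,:2].astype(np.float32));print('ring',cx,r)
m2=((hsv[...,0]>8)&(hsv[...,0]<25)&(hsv[...,1]>70)&(hsv[...,2]>120)).astype(np.uint8)*255
m2[:,:350]=0
m2=cv2.morphologyEx(m2,cv2.MORPH_OPEN,np.ones((17,17)))
cs,_=cv2.findContours(m2,cv2.RETR_EXTERNAL,cv2.CHAIN_APPROX_NONE);c=max(cs,key=cv2.contourArea)
P=onplane('wrist',c[:,0],.04,st)[:,:2].astype(np.float32);print('large',cv2.minAreaRect(P))
"
```

```text
((323.0418395996094, 195.058349609375), (90.3848876953125, 92.76078796386719), 63.862266540527344)
ring (0.4376468062400818, 0.006171371787786484) 0.052655287086963654
large ((0.5646957755088806, 0.002034112811088562), (0.12642186880111694, 0.04866018891334534), 82.18023681640625)
```

```bash
python3 -c "
from h import *
plan(.3945,.013,.002,-9)"
```

```text
t 2.2 pos [0.3925 0.0323 0.2217] yaw -9.05 tilt 0.02 w 0.0854 F [-0.4  0.9 -0.8] q6 0.06
spin -0.05 slide total mm [-18.7   5.  219.7] rows 5.0
```

Call:
servo_tool([
  {"slide": [-0.0187, 0.005, 0.04], "spin": 0},
  {"slide": [0, 0, 0.05], "spin": 0},
  {"slide": [0, 0, 0.05], "spin": 0},
  {"slide": [0, 0, 0.03], "spin": 0},
  {"slide": [0, 0, 0.02], "spin": 0},
  {"slide": [0, 0, 0], "spin": 0},
  {"slide": [0, 0, 0], "spin": 0},
], hand=0.5)

```text
clock: 2.9
position: [0.394, 0.017, 0.032]
ee_rot: [-0.0, 0.758, 0.652, -0.0]
contact_force: [1.1, -0.4, 0.0]
width: 0.0427
```

```bash
python3 -c "
from h import *
plan(.3945,.013,.002,-9);shot('wrist','w2')"
```

```text
t 2.9 pos [0.394 0.017 0.032] yaw -8.54 tilt 0.04 w 0.0427 F [ 1.1 -0.4  0. ] q6 0.01
spin 0.46 slide total mm [-3.9  1.2 30. ] rows 1.0
```

View pics/w2.png

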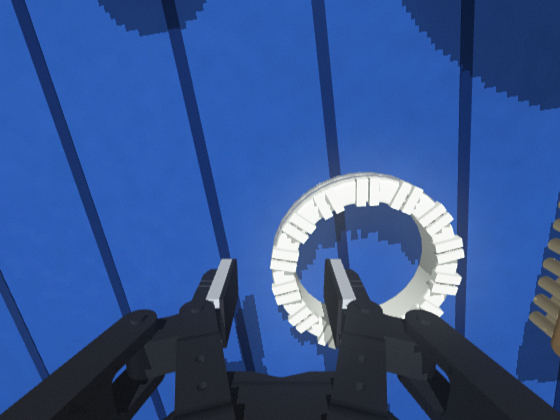

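```bash
python3 -c "
from h import *
st=load('w2')
print(proj('wrist',[[*st['position'][:2],.02],[*st['position'][:2],.032]],st))
print(onplane('wrist',[[367,258],[272,268],[463,250],[345,174]],.021,st))
plan(.3945,.013,.002,-9)"
```

```text
[[282.23872732 263.27331924]
 [282.37448197 274.48046977]]
[[0.43829776 0.01401205 0.021     ]
 [0.38829382 0.01557847 0.021     ]
 [0.48781221 0.01125457 0.021     ]
 [0.43076395 0.0600741  0.021     ]]
t 2.95 pos [0.3948 0.0167 0.0326] yaw -8.56 tilt 0.09 w 0.0427 F [-0.3 -1.   0.9] q6 0.01
spin 0.44 slide total mm [-3.7  0.3 30.6] rows 1.0
```

Call:
servo_tool([
  {"slide": [0, 0, 0.015], "spin": 0.4},
  {"slide": [0, 0, 0.014], "spin": 0},
  {"slide": [0, 0, 0], "spin": 0},
  {"slide": [0, 0, 0], "spin": 0},
])

```text
clock: 3.35
position: [0.3949, 0.0161, 0.0039]
ee_rot: [0.001, 0.76, 0.649, 0.001]
contact_force: [0.8, 0.5, 0.4]
width: 0.0425
```

Call:
servo_tool([
  {"slide": [0, 0, 0], "spin": 0},
  {"slide": [0, 0, 0], "spin": 0},
  {"slide": [0, 0, 0], "spin": 0},
  {"slide": [0, 0, 0], "spin": 0},
  {"slide": [0, 0, 0], "spin": 0},
  {"slide": [0, 0, 0], "spin": 0},
], hand=0, newtons=40)

```text
clock: 3.95
position: [0.3945, 0.016, 0.0038]
ee_rot: [0.0, 0.761, 0.649, 0.0]
contact_force: [-1.7, 0.5, 7.3]
width: 0.0108
```

Call:
servo_tool([
  {"slide": [0, 0, -0.03], "spin": 0},
  {"slide": [0, 0, -0.05], "spin": 0},
  {"slide": [0, 0, -0.05], "spin": 0},
  {"slide": [0.03, 0.03, -0.05], "spin": 0},
  {"slide": [0.03, 0.03, -0.02], "spin": 0},
  {"slide": [0.03, 0.02, 0], "spin": 0},
  {"slide": [0, 0, 0], "spin": 0},
  {"slide": [0, 0, 0], "spin": 0},
])

```text
clock: 4.75
position: [0.4783, 0.0867, 0.1906]
ee_rot: [-0.0, 0.76, 0.65, -0.001]
contact_force: [-0.9, -1.3, -0.2]
width: 0.0104
```

```bash
python3 -c "
from h import *
plan(.59,.274,.08,-9);shot('wrist','w3')"
```

```text
t 4.75 pos [0.4783 0.0867 0.1906] yaw -8.95 tilt 0.11 w 0.0104 F [-0.9 -1.3 -0.2] q6 0.19
spin 0.05 slide total mm [202.6  81.2 110.3] rows 5.0
```

View pics/w3.png

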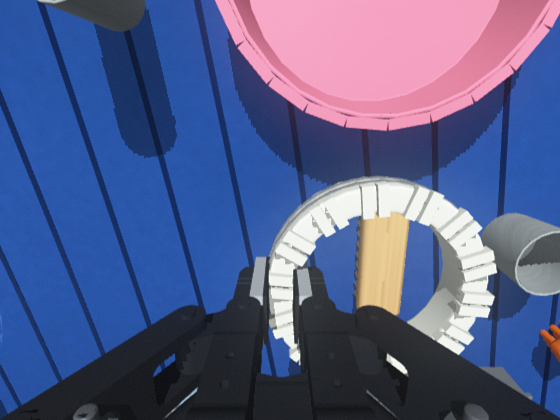

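```bash
cat >> h.py <<'E'
def circfit(P):
    P=np.asarray(P)[:,:2];A=np.c_[2*P,np.ones(len(P))];s=np.linalg.lstsq(A,(P**2).sum(1),rcond=None)[0]
    return s[:2],np.sqrt(s[2]+s[0]**2+s[1]**2)
E
python3 -c "
from h import *
from scipy.optimize import least_squares
im=cv2.imread('pics/w3.png');st=load('w3');hsv=cv2.cvtColor(im,cv2.COLOR_BGR2HSV)
m=(((hsv[...,0]>160)|(hsv[...,0]<4))&(hsv[...,1]>60)).astype(np.uint8)
pts=[(u,np.where(m[:200,u])[0].max()) for u in range(235,535,5) if m[:200,u].any()]
P=onplane('wrist',pts,.053,st)[:,:2];print(circfit(P))
f=least_squares(lambda c:np.hypot(*(P-c).T)-.139,[.59,.267]);print(f.x,np.abs(f.fun).max())
for n,f0 in (('scene','scene0'),('side','side0')):
    im=cv2.imread(f'pics/{f0}.png');hsv=cv2.cvtColor(im,cv2.COLOR_BGR2HSV)
    m=((hsv[...,0]>160)&(hsv[...,1]>70)&(hsv[...,2]>60)).astype(np.uint8)
    cs,_=cv2.findContours(m,0,1);c=max(cs,key=cv2.contourArea);x=cv2.boundingRect(c);print(n,x)
"
```

```text
(array([0.59019235, 0.27195173]), np.float64(0.1393336364150411))
[0.59012903 0.2715778 ] 0.0010584418760400671
scene (306, 156, 80, 62)
side (206, 144, 80, 52)
```

Call:
servo_tool([
  {"slide": [0.041, 0.016, 0], "spin": 0},
  {"slide": [0.041, 0.016, 0], "spin": 0},
  {"slide": [0.041, 0.016, 0], "spin": 0},
  {"slide": [0.041, 0.016, 0.02], "spin": 0},
  {"slide": [0.041, 0.016, 0.04], "spin": 0},
  {"slide": [0, 0, 0.04], "spin": 0},
  {"slide": [0, 0, 0.01], "spin": 0},
  {"slide": [0, 0, 0], "spin": 0},
])

```text
clock: 5.6
position: [0.5842, 0.2684, 0.0852]
ee_rot: [-0.001, 0.761, 0.649, -0.003]
contact_force: [-0.1, -0.8, -0.4]
width: 0.0106
```

```bash
python3 -c "
from h import *
plan(.5895,.2785,.009,-9);shot('side','s3')"
```

```text
t 5.6 pos [0.5842 0.2684 0.0852] yaw -9.08 tilt 0.38 w 0.0106 F [-0.1 -0.8 -0.4] q6 0.48
spin -0.08 slide total mm [11.1  4.1 76.1] rows 2.0
```

View pics/s3.png

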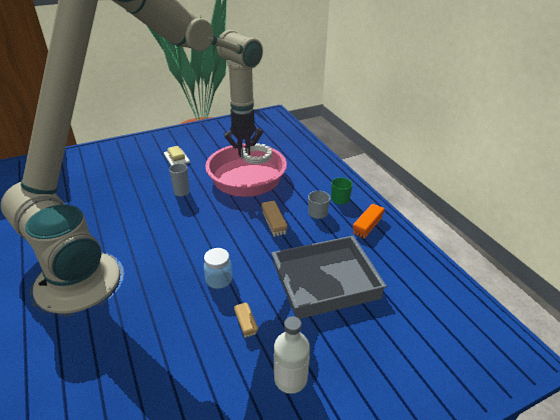

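Call:
servo_tool([
  {"slide": [0.008, 0.003, 0], "spin": 0},
  {"slide": [0, 0, 0], "spin": 0},
  {"slide": [0, 0, 0.03], "spin": 0},
  {"slide": [0, 0, 0.02], "spin": 0},
  {"slide": [0, 0, 0], "spin": 0},
  {"slide": [0, 0, 0], "spin": 0},
])

```text
clock: 6.25
position: [0.5916, 0.2779, 0.0386]
ee_rot: [0.0, 0.761, 0.649, 0.001]
contact_force: [0.3, 0.3, -1.0]
width: 0.0106
```

```bash
python3 -c "
from h import *
plan(.5895,.2785,.009,-9)"
```

```text
t 6.25 pos [0.5916 0.2779 0.0386] yaw -9.04 tilt 0.1 w 0.0106 F [ 0.3  0.3 -1. ] q6 0.49
spin -0.04 slide total mm [ 0.3 -2.2 29.6] rows 1.0
```

Call:
servo_tool([
  {"slide": [0, -0.002, 0.015], "spin": 0},
  {"slide": [0, 0, 0.01], "spin": 0},
  {"slide": [0, 0, 0.004], "spin": 0},
  {"slide": [0, 0, 0], "spin": 0},
  {"slide": [0, 0, 0], "spin": 0},
])

```text
clock: 6.75
position: [0.5894, 0.2782, 0.009]
ee_rot: [0.0, 0.761, 0.649, 0.001]
contact_force: [0.2, -0.4, -0.1]
width: 0.011
```

Call:
servo_tool([
  {"slide": [0, 0, 0], "spin": 0},
  {"slide": [0, 0, 0], "spin": 0},
  {"slide": [0, 0, 0], "spin": 0},
  {"slide": [0, 0, 0], "spin": 0},
], hand=0.45)

```text
clock: 7.15
position: [0.5891, 0.2781, 0.0086]
ee_rot: [0.0, 0.761, 0.649, 0.0]
contact_force: [0.2, -0.3, 0.4]
width: 0.0381
```

Call:
servo_tool([
  {"slide": [0, 0, -0.03], "spin": 0},
  {"slide": [0, 0, -0.05], "spin": 0},
  {"slide": [0, 0, -0.05], "spin": 0},
  {"slide": [0, 0, -0.05], "spin": 0},
  {"slide": [-0.05, 0, 0], "spin": 0},
  {"slide": [-0.05, 0, 0], "spin": 0},
  {"slide": [0, 0, 0], "spin": 0},
])

```text
clock: 7.85
position: [0.5719, 0.1741, 0.1892]
ee_rot: [0.001, 0.762, 0.648, -0.001]
contact_force: [-0.3, 0.2, -0.2]
width: 0.0381
```

```bash
python3 -c "
from h import *
plan(.565,.002,.15,-8);shot('wrist','w4')"
```

```text
t 7.85 pos [0.5719 0.1741 0.1892] yaw -9.27 tilt 0.2 w 0.0381 F [-0.3  0.2 -0.2] q6 0.34
spin -1.27 slide total mm [-171.2   17.1   39.8] rows 4.0
```

View pics/w4.png

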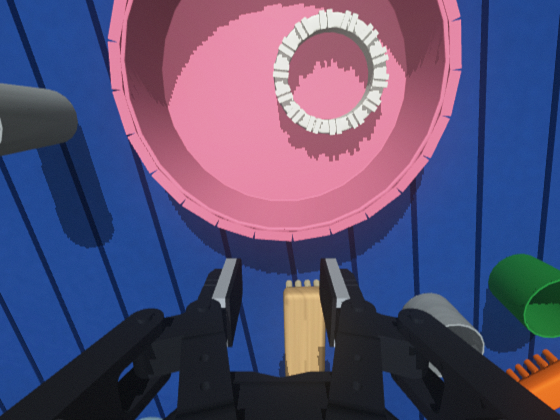

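```bash
python3 -c "
from h import *
im=cv2.imread('pics/w4.png');st=load('w4');hsv=cv2.cvtColor(im,cv2.COLOR_BGR2HSV)
m=((hsv[...,1]<60)&(hsv[...,2]>120)).astype(np.uint8)*255
m[160:]=0;m[:,:250]=0;m[:,410:]=0
cs,_=cv2.findContours(m,0,1);h=cv2.convexHull(np.vstack([c for c in cs if cv2.contourArea(c)>30]))
P=onplane('wrist',h[:,0],.026,st);print('ring',circfit(P))
print('brush end',onplane('wrist',[[284,291],[322,290]],.04,st))
"
```

```text
ring (array([0.63139916, 0.27094322]), np.float64(0.05085692890269032))
brush end [[0.55839141 0.07235085 0.04      ]
 [0.59734807 0.06721845 0.04      ]]
```

Call:
servo_tool([
  {"slide": [-0.043, 0.004, 0], "spin": 0},
  {"slide": [-0.043, 0.004, 0], "spin": 0},
  {"slide": [-0.043, 0.004, 0], "spin": 0},
  {"slide": [-0.042, 0.005, 0.02], "spin": -1.0},
  {"slide": [0, 0, 0.03], "spin": 0},
  {"slide": [0, 0, 0], "spin": 0},
  {"slide": [0, 0, 0], "spin": 0},
], hand=1)

```text
clock: 8.6
position: [0.5633, 0.0087, 0.1381]
ee_rot: [-0.001, 0.755, 0.656, -0.0]
contact_force: [0.9, 0.6, 0.9]
width: 0.0853
```

```bash
python3 -c "
from h import *
plan(.565,.002,.012,-8);shot('wrist','w5')"
```

```text
t 8.6 pos [0.5633 0.0087 0.1381] yaw -8.0 tilt 0.08 w 0.0853 F [0.9 0.6 0.9] q6 0.03
spin 0.0 slide total mm [ -6.5   2.8 126.1] rows 3.0
```

View pics/w5.png

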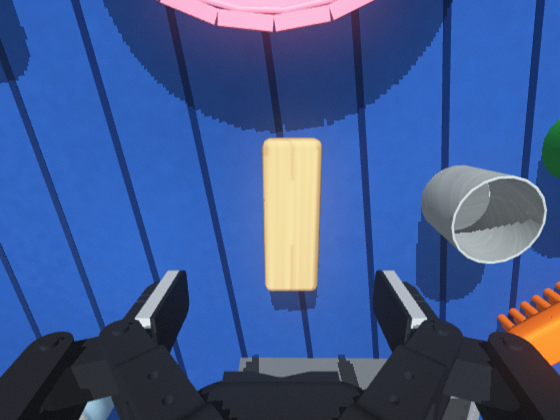

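```bash
cat >> h.py <<'E'
def brush(name,z,lo=(8,70,120),x0=0,x1=560,k=9):
    im=cv2.imread(f'pics/{name}.png');st=load(name);hsv=cv2.cvtColor(im,cv2.COLOR_BGR2HSV)
    m=cv2.inRange(hsv,np.array(lo),np.array((28,255,255)));m[:,:x0]=0;m[:,x1:]=0
    m=cv2.morphologyEx(m,cv2.MORPH_OPEN,np.ones((k,k)))
    cs,_=cv2.findContours(m,0,1);c=max(cs,key=cv2.contourArea)
    P=onplane('wrist',c[:,0],z,st)[:,:2].astype(np.float32);r=cv2.minAreaRect(P);print('brush',r,cv2.boundingRect(c));return r
E
python3 -c "
from h import *
brush('w5',.04,x0=240,x1=350);plan(.565,.002,.012,-8)
st=load('w5')
# short tumbler rim
print(onplane('wrist',[[499,212]],.062,st))
"
```

```text
brush ((0.5699787139892578, 0.001844458281993866), (0.12664926052093506, 0.04386352747678757), 82.35498809814453) (263, 138, 59, 153)
t 8.65 pos [0.5641 0.0088 0.139 ] yaw -7.96 tilt 0.07 w 0.0849 F [ 0.5 -0.5  0.6] q6 0.03
spin 0.04 slide total mm [ -6.7   1.7 127. ] rows 3.0
[[ 0.71751246 -0.00493731  0.062     ]]
```

Call:
servo_tool([
  {"slide": [-0.006, 0.007, 0.04], "spin": 0},
  {"slide": [0, 0, 0.04], "spin": 0},
  {"slide": [0, 0, 0.03], "spin": 0},
  {"slide": [0, 0, 0.016], "spin": 0},
  {"slide": [0, 0, 0], "spin": 0},
  {"slide": [0, 0, 0], "spin": 0},
])

```text
clock: 9.25
position: [0.5708, 0.0016, 0.0136]
ee_rot: [0.001, 0.754, 0.656, 0.001]
contact_force: [0.9, 0.0, 0.3]
width: 0.0852
```

Call:
servo_tool([
  {"slide": [0, 0, 0], "spin": 0},
  {"slide": [0, 0, 0], "spin": 0},
  {"slide": [0, 0, 0], "spin": 0},
  {"slide": [0, 0, 0], "spin": 0},
  {"slide": [0, 0, 0], "spin": 0},
], hand=0, newtons=50)

```text
clock: 9.75
position: [0.5703, 0.0008, 0.0138]
ee_rot: [0.001, 0.755, 0.656, 0.001]
contact_force: [-0.6, 1.2, 5.4]
width: 0.0451
```

Call:
servo_tool([
  {"slide": [0, 0, -0.03], "spin": 0},
  {"slide": [0, 0, -0.05], "spin": 0},
  {"slide": [0, 0, -0.04], "spin": 0},
  {"slide": [0, 0, 0], "spin": 0},
])

```text
clock: 10.15
position: [0.5735, 0.0003, 0.1387]
ee_rot: [0.005, 0.755, 0.656, 0.004]
contact_force: [0.6, -0.2, -1.1]
width: 0.0454
```

```bash
python3 -c "
from h import *
plan(.565,.002,.012,-8);shot('wrist','w6')"
```

```text
t 10.15 pos [5.735e-01 3.000e-04 1.387e-01] yaw -8.04 tilt 0.75 w 0.0454 F [ 0.6 -0.2 -1.1] q6 0.02
spin -0.04 slide total mm [  0.5 -10.3 126.6] rows 3.0
```

View pics/w6.png

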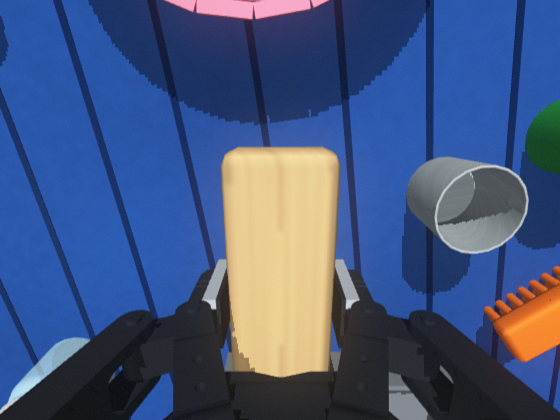

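Call:
servo_tool([
  {"slide": [-0.03, -0.01, -0.03], "spin": 0},
  {"slide": [-0.05, -0.01, -0.03], "spin": 0},
  {"slide": [-0.04, -0.01, 0], "spin": 1},
  {"slide": [0, 0, 0], "spin": 0},
  {"slide": [0, 0, 0], "spin": 0},
])

```text
clock: 10.7
position: [0.5239, -0.1066, 0.186]
ee_rot: [-0.002, 0.761, 0.648, -0.001]
contact_force: [-0.6, 0.5, -1.1]
width: 0.0451
```

```bash
python3 -c "
from h import *
plan(.535,-.262,.06,-9);shot('wrist','w7')"
```

```text
t 10.7 pos [ 0.5239 -0.1066  0.186 ] yaw -9.17 tilt 0.22 w 0.0451 F [-0.6  0.5 -1.1] q6 -0.17
spin -0.17 slide total mm [-151.9   35.7  125.6] rows 4.0
```

View pics/w7.png

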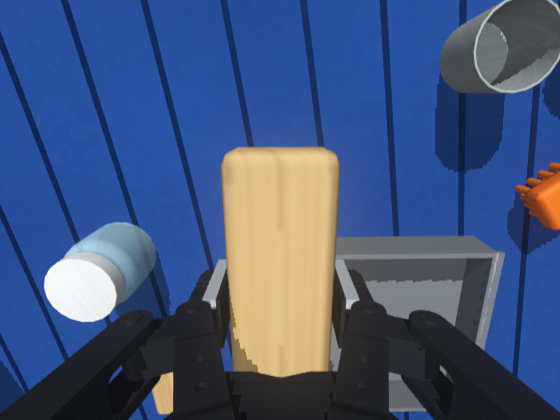

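```bash
python3 -c "
import cv2
im=cv2.imread('pics/w7.png')
cv2.imwrite('pics/c7.png',cv2.resize(im[220:420,320:520],None,fx=3,fy=3,interpolation=cv2.INTER_CUBIC))"
```

```text
(no output)
```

View pics/c7.png

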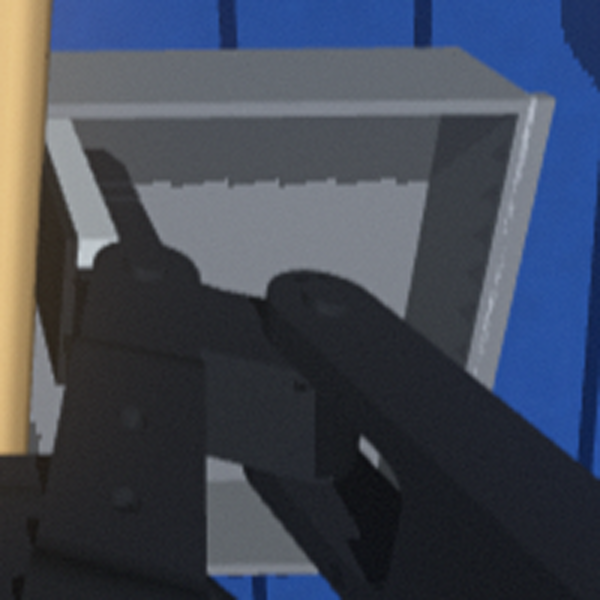

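```bash
python3 -c "
from h import *
st=load('w7')
P=onplane('wrist',[[504.3,251.7],[336.7,256.5],[485.7,346.7],[390,411.7]],.045,st)[:,:2];print(P)
d=P[0]-P[1];e=P[0]-P[2];print(np.degrees(np.arctan2(d[1],d[0])),np.degrees(np.arctan2(e[1],e[0])))
a=np.radians(-8.5);ux=np.array([np.cos(a),np.sin(a)]);uy=np.array([-ux[1],ux[0]])
print('depth',(P[0]-P[3])@uy,'centre',P[0]-.115*ux-.1*uy)
c=P[0]-.115*ux-.1*uy;print('brush',c-.058*ux,'tumbler',c+.038*ux)
plan(*(c-.058*ux),.06,-8.5)
"
```

```text
[[ 0.72660708 -0.19276208]
 [ 0.5670983  -0.17257038]
 [ 0.71278065 -0.3027845 ]
 [ 0.60706382 -0.37826667]]
-7.214513624623003 82.83723649745848
depth 0.20113660689032634 centre [ 0.59808931 -0.27466558]
brush [ 0.54072639 -0.26609263] tumbler [ 0.63567192 -0.28028234]
t 10.75 pos [ 0.5243 -0.1058  0.186 ] yaw -9.08 tilt 0.21 w 0.0451 F [-0.6  0.1 -1.8] q6 -0.17
spin -0.58 slide total mm [-156.3   40.3  125.6] rows 4.0
```

Call:
servo_tool([
  {"slide": [0, 0, 0], "spin": -1.5},
  {"slide": [-0.04, 0.01, 0], "spin": 0},
  {"slide": [-0.04, 0.01, 0], "spin": 0},
  {"slide": [-0.04, 0.01, 0.02], "spin": 0},
  {"slide": [-0.039, 0.009, 0.04], "spin": 0},
  {"slide": [0, 0, 0.03], "spin": 0},
  {"slide": [0, 0, 0], "spin": 0},
  {"slide": [0, 0, 0], "spin": 0},
])

```text
clock: 11.55
position: [0.5428, -0.263, 0.1016]
ee_rot: [-0.001, 0.751, 0.66, -0.0]
contact_force: [-0.5, 0.4, -0.2]
width: 0.0449
```

```bash
python3 -c "
from h import *
plan(.542,-.269,.0195,-7.5);shot('wrist','w8')"
```

```text
t 11.55 pos [ 0.5428 -0.263   0.1016] yaw -7.42 tilt 0.15 w 0.0449 F [-0.5  0.4 -0.2] q6 -0.44
spin 0.08 slide total mm [-6.2  0.1 82.1] rows 2.0
```

View pics/w8.png

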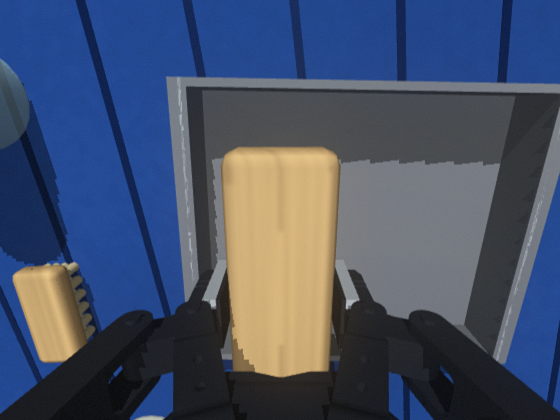

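```bash
python3 -c "
from h import *
st=load('w8')
P=onplane('wrist',[[168,80],[560,85]],.045,st)[:,:2];print(P)
a=np.radians(-7.5);ux=np.array([np.cos(a),np.sin(a)]);uy=np.array([-ux[1],ux[0]])
print('centre',P[0]+.115*ux-.1*uy)
brush('w8',.032,x1=130,k=5)
plan(.542,-.269,.0195,-7.5)
"
```

```text
[[ 0.48990458 -0.1618734 ]
 [ 0.71280609 -0.19330282]]
centre [ 0.59086812 -0.27602839]
brush ((0.35380837321281433, -0.31327009201049805), (0.0872170627117157, 0.03888773173093796), 81.35093688964844) (13, 265, 66, 97)
t 11.6 pos [ 0.5438 -0.2635  0.1031] yaw -7.41 tilt 0.05 w 0.0452 F [ 0.9 -1.  -1.5] q6 -0.44
spin 0.09 slide total mm [-5.7 -1.1 83.6] rows 2.0
```

Call:
servo_tool([
  {"slide": [-0.006, -0.002, 0.03], "spin": 0},
  {"slide": [0, 0, 0.03], "spin": 0},
  {"slide": [0, 0, 0.015], "spin": 0},
  {"slide": [0, 0, 0.008], "spin": 0},
  {"slide": [0, 0, 0], "spin": 0},
  {"slide": [0, 0, 0], "spin": 0},
])

```text
clock: 12.2
position: [0.5414, -0.2704, 0.021]
ee_rot: [0.002, 0.752, 0.659, 0.0]
contact_force: [0.7, -0.1, -1.6]
width: 0.045
```

Call:
servo_tool([
  {"slide": [0, 0, 0], "spin": 0},
  {"slide": [0, 0, 0], "spin": 0},
  {"slide": [0, 0, 0], "spin": 0},
], hand=0.68)

```text
clock: 12.5
position: [0.5406, -0.2705, 0.0203]
ee_rot: [0.001, 0.752, 0.659, 0.0]
contact_force: [-0.5, 0.2, 0.1]
width: 0.0584
```

Call:
servo_tool([
  {"slide": [0, 0, -0.03], "spin": 0},
  {"slide": [0, 0, -0.05], "spin": 0},
  {"slide": [0.02, 0, -0.05], "spin": 0},
  {"slide": [0.05, 0, -0.03], "spin": 0},
  {"slide": [0.05, 0, 0], "spin": 0},
  {"slide": [0, 0, 0], "spin": 0},
  {"slide": [0, 0, 0], "spin": 0},
], hand=1)

```text
clock: 13.2
position: [0.5547, -0.1587, 0.172]
ee_rot: [0.001, 0.751, 0.66, 0.0]
contact_force: [-0.4, -0.3, 0.5]
width: 0.0854
```

```bash
python3 -c "
from h import *
plan(.717,-.007,.19);shot('wrist','w9')"
```

```text
t 13.2 pos [ 0.5547 -0.1587  0.172 ] yaw -7.38 tilt 0.06 w 0.0854 F [-0.4 -0.3  0.5] q6 -0.27
spin 0 slide total mm [171.3 141.5 -18. ] rows 4.0
```

View pics/w9.png

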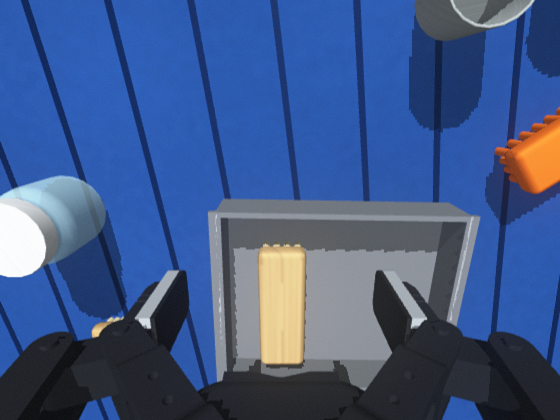

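```bash
python3 -c "
from h import *
st=load('w9')
P=onplane('wrist',[[210,213],[479,217.5]],.045,st)[:,:2];print(P,np.linalg.norm(P[0]-P[1]))
d=P[1]-P[0];ux=d/np.linalg.norm(d);uy=np.array([-ux[1],ux[0]]);c=P.mean(0)-.1*uy;print(np.degrees(np.arctan2(*ux[::-1])),c)
b=np.array(brush('w9',.045,x0=250,x1=320)[0])-c;print('brush tray',b@ux,b@uy,'tum',c+.04*ux)
"
```

```text
[[ 0.49124099 -0.16044801]
 [ 0.72640548 -0.1949534 ]] 0.23768247047856716
-8.347372875642726 [ 0.59430581 -0.27664131]
brush ((0.5413709878921509, -0.26536887884140015), (0.13216827809810638, 0.04428182914853096), 82.95774841308594) (258, 246, 48, 118)
brush tray -0.054010498492804856 0.003468239318080835 tum [ 0.63388205 -0.28244828]
```

Call:
servo_tool([
  {"slide": [0.043, 0.035, 0], "spin": 0},
  {"slide": [0.043, 0.035, 0], "spin": 0},
  {"slide": [0.043, 0.035, 0], "spin": 0},
  {"slide": [0.042, 0.036, 0], "spin": 0},
  {"slide": [0, 0, 0], "spin": 0},
  {"slide": [0, 0, 0], "spin": 0},
])

```text
clock: 13.85
position: [0.7012, -0.0242, 0.1699]
ee_rot: [-0.001, 0.752, 0.659, -0.001]
contact_force: [-1.2, -0.1, 0.2]
width: 0.0857
```

```bash
python3 -c "
from h import *
plan(.717,-.007,.19);shot('wrist','w10')"
```

```text
t 13.85 pos [ 0.7012 -0.0242  0.1699] yaw -7.52 tilt 0.14 w 0.0857 F [-1.2 -0.1  0.2] q6 -0.0
spin 0 slide total mm [ 19.1  13.3 -20.2] rows 1.0
```

View pics/w10.png

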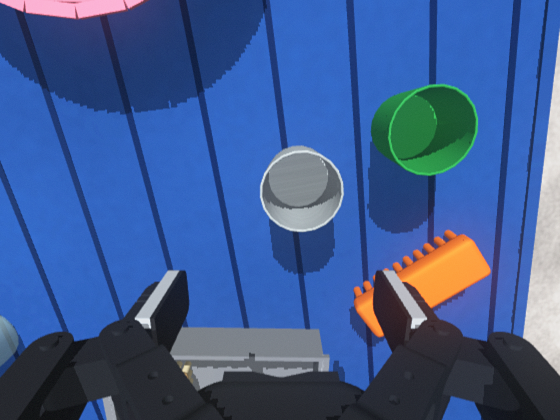

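```bash
python3 -c "
from h import *
st=load('w10')
P=onplane('wrist',[[302,190],[261,190],[343,190],[302,149],[302,231],[431,130]],.062,st)[:,:2];print(P,np.linalg.norm(P[1]-P[2]),np.linalg.norm(P[3]-P[4]))
print(circfit(P[1:5]))
c,_=circfit(P[1:5]);print('green rel',P[5]-c);plan(*c,.018)
"
```

```text
[[ 0.71927919 -0.01064972]
 [ 0.68682162 -0.00641971]
 [ 0.75172636 -0.01487839]
 [ 0.72281059  0.02153117]
 [ 0.71545065 -0.04553842]
 [ 0.82071761  0.02303168]] 0.06545360938705219 0.06747219903233699
(array([ 0.71909548, -0.01201938]), np.float64(0.033249656605772844))
green rel [0.10162212 0.03505106]
t 13.9 pos [ 0.7005 -0.0249  0.1703] yaw -7.58 tilt 0.15 w 0.0852 F [-0.3 -0.3  0. ] q6 -0.0
spin 0 slide total mm [ 15.4  17.1 152.2] rows 4.0
```

Call:
servo_tool([
  {"slide": [0.015, 0.017, 0.03], "spin": 0},
  {"slide": [0, 0, 0.03], "spin": 0},
  {"slide": [0, 0, 0.01], "spin": 0},
  {"slide": [0, 0, 0], "spin": 0},
  {"slide": [0, 0, 0], "spin": 0},
])

```text
clock: 14.4
position: [0.7199, -0.0121, 0.1028]
ee_rot: [0.001, 0.752, 0.659, 0.0]
contact_force: [0.3, -0.6, 1.6]
width: 0.0859
```

```bash
python3 -c "
from h import *
plan(.719,-.012,.023);shot('wrist','w11')"
```

```text
t 14.4 pos [ 0.7199 -0.0121  0.1028] yaw -7.61 tilt 0.08 w 0.0859 F [ 0.3 -0.6  1.6] q6 0.02
spin 0 slide total mm [-0.  -1.  79.8] rows 2.0
```

View pics/w11.png

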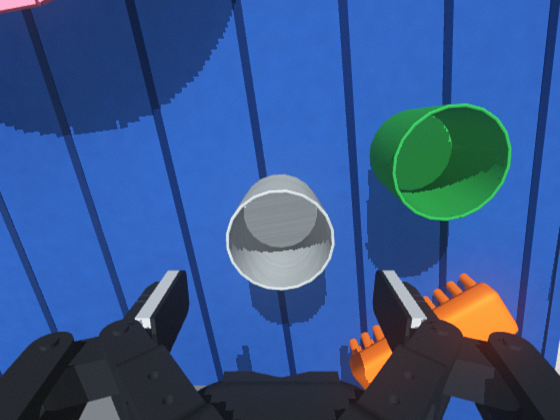

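```bash
python3 -c "
from h import *
st=load('w11');print(proj('wrist',[[*st['position'][:2],.062]],st),onplane('wrist',[[280.5,240]],.062,st))"
```

```text
[[281.85256862 241.71017718]] [[ 0.71921157 -0.01086441  0.062     ]]
```

Call:
servo_tool([
  {"slide": [0.001, -0.001, 0.03], "spin": 0},
  {"slide": [0, 0, 0.03], "spin": 0},
  {"slide": [0, 0, 0.02], "spin": 0},
  {"slide": [0, 0, 0], "spin": 0},
  {"slide": [0, 0, 0], "spin": 0},
])

```text
clock: 14.95
position: [0.7199, -0.01, 0.0232]
ee_rot: [0.001, 0.752, 0.659, 0.001]
contact_force: [0.3, -0.1, 0.1]
width: 0.0854
```

Call:
servo_tool([
  {"slide": [0, 0, 0], "spin": 0},
  {"slide": [0, 0, 0], "spin": 0},
  {"slide": [0, 0, 0], "spin": 0},
  {"slide": [0, 0, 0], "spin": 0},
], hand=0, newtons=40)

```text
clock: 15.35
position: [0.7206, -0.0099, 0.0246]
ee_rot: [0.002, 0.752, 0.659, 0.002]
contact_force: [-0.8, -0.4, 6.4]
width: 0.067
```

Call:
servo_tool([
  {"slide": [0, 0, -0.03], "spin": 0},
  {"slide": [0, 0, -0.04], "spin": 0},
  {"slide": [0, 0, -0.05], "spin": 0},
  {"slide": [0, 0, 0], "spin": 0},
  {"slide": [0, 0, 0], "spin": 0},
])

```text
clock: 15.85
position: [0.7201, -0.0097, 0.1446]
ee_rot: [0.002, 0.752, 0.659, 0.002]
contact_force: [-0.6, 0.4, -1.7]
width: 0.0665
```

```bash
python3 -c "
from h import *
plan(.634,-.2825,.12,-7.5);shot('wrist','w12')"
```

```text
t 15.85 pos [ 0.7201 -0.0097  0.1446] yaw -7.53 tilt 0.31 w 0.0665 F [-0.6  0.4 -1.7] q6 0.02
spin -0.03 slide total mm [-281.7  -49.9   24.2] rows 6.0
```

View pics/w12.png

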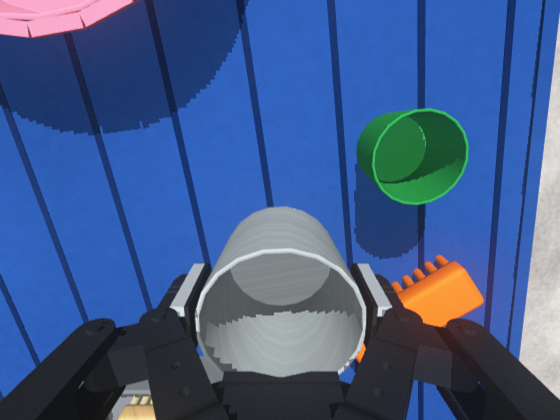

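Call:
servo_tool([
  {"slide": [-0.047, -0.008, 0], "spin": 0},
  {"slide": [-0.047, -0.008, 0], "spin": 0},
  {"slide": [-0.047, -0.008, 0], "spin": 0},
  {"slide": [-0.047, -0.008, 0], "spin": 0},
  {"slide": [-0.047, -0.009, 0], "spin": 0},
  {"slide": [-0.047, -0.009, 0.01], "spin": 0},
  {"slide": [0, 0, 0.02], "spin": 0},
  {"slide": [0, 0, 0], "spin": 0},
])

```text
clock: 16.7
position: [0.6287, -0.2826, 0.1065]
ee_rot: [-0.005, 0.753, 0.658, -0.001]
contact_force: [-1.1, 0.8, -1.2]
width: 0.0663
```

```bash
python3 -c "
from h import *
plan(.634,-.2825,.0305,-7.5);shot('wrist','w13')"
```

```text
t 16.7 pos [ 0.6287 -0.2826  0.1065] yaw -7.71 tilt 0.58 w 0.0663 F [-1.1  0.8 -1.2] q6 -0.39
spin -0.21 slide total mm [ 0.5  5.9 75.9] rows 2.0
```

View pics/w13.png

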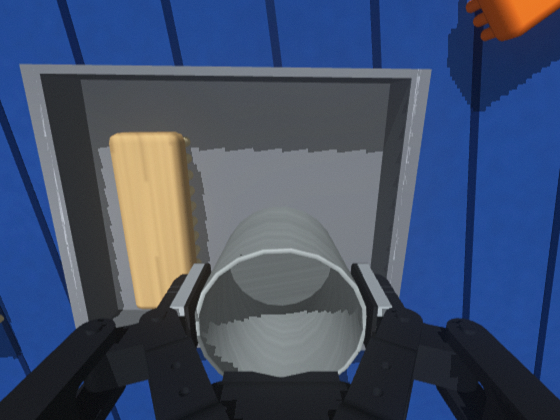

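Call:
servo_tool([
  {"slide": [0, 0.004, 0.02], "spin": 0},
  {"slide": [0, 0, 0.03], "spin": 0},
  {"slide": [0, 0, 0.01], "spin": 0},
  {"slide": [0, 0, 0], "spin": 0},
  {"slide": [0, 0, 0], "spin": 0},
])

```text
clock: 17.25
position: [0.6372, -0.2827, 0.0523]
ee_rot: [0.001, 0.752, 0.66, 0.0]
contact_force: [0.9, -0.7, 0.1]
width: 0.0664
```

```bash
python3 -c "
from h import *
plan(.634,-.2825,.0305,-7.5)"
```

```text
t 17.25 pos [ 0.6372 -0.2827  0.0523] yaw -7.47 tilt 0.06 w 0.0664 F [ 0.9 -0.7  0.1] q6 -0.39
spin 0.03 slide total mm [-0.2 -3.3 21.8] rows 1.0
```

Call:
servo_tool([
  {"slide": [0, -0.002, 0.012], "spin": 0},
  {"slide": [0, 0, 0.006], "spin": 0},
  {"slide": [0, 0, 0.003], "spin": 0},
  {"slide": [0, 0, 0], "spin": 0},
  {"slide": [0, 0, 0], "spin": 0},
])

```text
clock: 17.75
position: [0.6345, -0.2831, 0.0306]
ee_rot: [0.0, 0.752, 0.659, 0.0]
contact_force: [0.1, -0.8, -0.1]
width: 0.0661
```

Call:
servo_tool([
  {"slide": [0, 0, 0], "spin": 0},
  {"slide": [0, 0, 0], "spin": 0},
  {"slide": [0, 0, 0], "spin": 0},
], hand=0.95)

```text
clock: 18.05
position: [0.6346, -0.283, 0.0308]
ee_rot: [0.0, 0.752, 0.659, 0.0]
contact_force: [-0.7, -0.4, 0.2]
width: 0.0811
```

Call:
servo_tool([
  {"slide": [0, 0, -0.02], "spin": 0},
  {"slide": [0, 0, -0.04], "spin": 0},
  {"slide": [0, 0, -0.05], "spin": 0},
  {"slide": [0, -0.02, -0.05], "spin": 0},
  {"slide": [0, -0.05, 0], "spin": 0},
  {"slide": [0, 0, 0], "spin": 0},
  {"slide": [0, 0, 0], "spin": 0},
], hand=1)

```text
clock: 18.75
position: [0.5653, -0.2736, 0.1874]
ee_rot: [0.0, 0.752, 0.659, 0.0]
contact_force: [0.8, -0.7, 0.6]
width: 0.0855
```

```bash
python3 -c "
from h import *
plan(.354,-.313,.19,-8);shot('wrist','w14')"
```

```text
t 18.75 pos [ 0.5653 -0.2736  0.1874] yaw -7.57 tilt 0.02 w 0.0855 F [ 0.8 -0.7  0.6] q6 -0.43
spin 0.43 slide total mm [ -68.5 -203.7   -2.7] rows 5.0
```

View pics/w14.png

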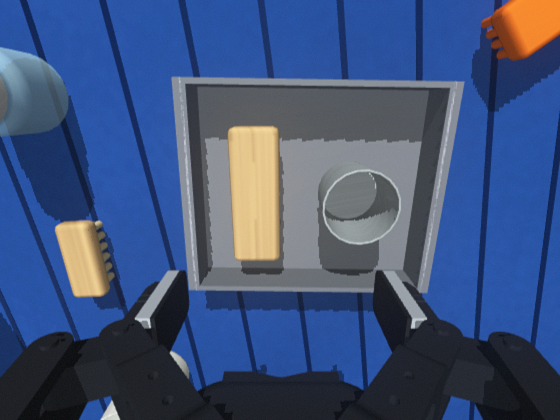

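```bash
python3 -c "
from h import *
print(onplane('side',[[292,380]],.0),onplane('scene',[[121,257]],.0),onplane('side',[[292,325]],.19),onplane('scene',[[108,223]],.19))
brush('w14',.032,x1=115,k=7)"
```

```text
[[ 0.38439911 -0.49715809  0.        ]] [[ 0.37184805 -0.49614154  0.        ]] [[ 0.3794466  -0.49710372  0.19      ]] [[ 0.38999559 -0.49149219  0.19      ]]
brush ((0.3539395034313202, -0.3156823515892029), (0.08407634496688843, 0.03653602674603462), 84.72557830810547) (56, 221, 50, 76)
```

Call:
servo_tool([
  {"slide": [0, 0, 0], "spin": -1.5},
  {"slide": [-0.012, -0.041, 0], "spin": 0},
  {"slide": [-0.012, -0.041, 0], "spin": 0},
  {"slide": [-0.012, -0.041, 0], "spin": 0},
  {"slide": [-0.013, -0.041, 0.02], "spin": 0},
  {"slide": [-0.013, -0.041, 0.03], "spin": 0},
  {"slide": [0, 0, 0], "spin": 0},
  {"slide": [0, 0, 0], "spin": 0},
])

```text
clock: 19.6
position: [0.358, -0.3142, 0.1376]
ee_rot: [-0.001, 0.744, 0.669, 0.0]
contact_force: [0.2, -0.6, 0.1]
width: 0.0856
```

```bash
python3 -c "
from h import *
plan(.354,-.315,.009,-6);shot('wrist','w15')
brush('w15',.032,x0=200,x1=360)"
```

```text
t 19.6 pos [ 0.358  -0.3142  0.1376] yaw -6.09 tilt 0.07 w 0.0856 F [ 0.2 -0.6  0.1] q6 -0.76
spin -0.09 slide total mm [ -1.4  -3.8 128.6] rows 3.0
brush ((0.34903421998023987, -0.31618255376815796), (0.08219652622938156, 0.034228723496198654), 85.50945281982422) (248, 163, 45, 97)
```

View pics/w15.png

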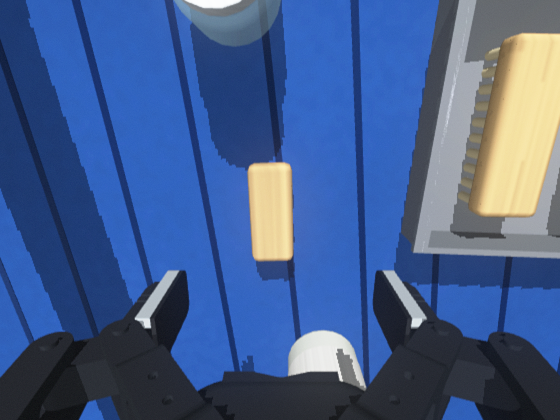

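Call:
servo_tool([
  {"slide": [-0.002, -0.008, 0.04], "spin": 0},
  {"slide": [0, 0, 0.04], "spin": 0},
  {"slide": [0, 0, 0.03], "spin": 0},
  {"slide": [0, 0, 0.018], "spin": 0},
  {"slide": [0, 0, 0], "spin": 0},
  {"slide": [0, 0, 0], "spin": 0},
])

```text
clock: 20.25
position: [0.3518, -0.3158, 0.0107]
ee_rot: [0.001, 0.743, 0.67, 0.0]
contact_force: [0.2, -0.5, 0.5]
width: 0.0852
```

Call:
servo_tool([
  {"slide": [0, 0, 0], "spin": 0},
  {"slide": [0, 0, 0], "spin": 0},
  {"slide": [0, 0, 0], "spin": 0},
  {"slide": [0, 0, 0], "spin": 0},
  {"slide": [0, 0, 0], "spin": 0},
  {"slide": [0, 0, 0], "spin": 0},
], hand=0, newtons=40)

```text
clock: 20.85
position: [0.3504, -0.3153, 0.0113]
ee_rot: [0.001, 0.743, 0.669, 0.0]
contact_force: [0.0, 1.7, 6.7]
width: 0.0352
```

Call:
servo_tool([
  {"slide": [0, 0, -0.03], "spin": 0},
  {"slide": [0, 0, -0.05], "spin": 0},
  {"slide": [0, 0.01, -0.05], "spin": 0},
  {"slide": [0, 0.03, -0.04], "spin": 0},
  {"slide": [0, 0, 0], "spin": 0},
])

```text
clock: 21.35
position: [0.3952, -0.3231, 0.186]
ee_rot: [0.009, 0.743, 0.669, 0.001]
contact_force: [0.7, -0.4, -1.1]
width: 0.0353
```

```bash
python3 -c "
from h import *
plan(.532,.28,.17,-6);shot('wrist','w16')"
```

```text
t 21.35 pos [ 0.3952 -0.3231  0.186 ] yaw -5.97 tilt 0.99 w 0.0353 F [ 0.7 -0.4 -1.1] q6 -0.72
spin 0.03 slide total mm [614.2  72.8  10.7] rows 13.0
```

View pics/w16.png

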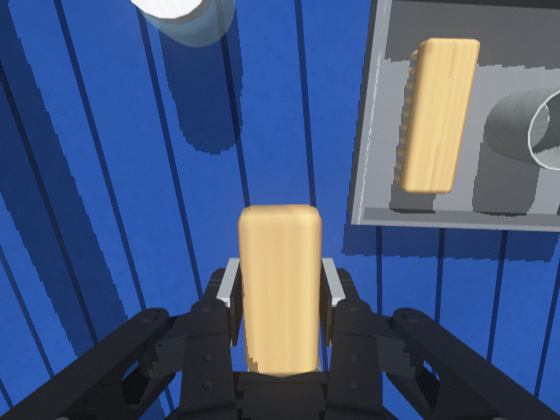

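Call:
servo_tool([
  {"slide": [0.046, 0.0055, 0], "spin": 0},
  {"slide": [0.046, 0.0055, 0], "spin": 0},
  {"slide": [0.046, 0.0055, 0], "spin": 0},
  {"slide": [0.046, 0.0055, 0], "spin": 0},
  {"slide": [0.046, 0.0055, 0], "spin": 0},
  {"slide": [0.046, 0.0055, 0], "spin": 0},
  {"slide": [0.046, 0.0055, 0], "spin": 0},
  {"slide": [0.046, 0.0055, 0], "spin": 0},
])

```text
clock: 22.2
position: [0.4698, 0.0439, 0.1776]
ee_rot: [-0.001, 0.743, 0.669, -0.002]
contact_force: [1.4, -0.6, -1.7]
width: 0.0352
```

Call:
servo_tool([
  {"slide": [0.046, 0.0055, 0], "spin": 0},
  {"slide": [0.046, 0.0055, 0], "spin": 0},
  {"slide": [0.046, 0.0055, 0], "spin": 0},
  {"slide": [0.046, 0.0055, 0], "spin": 0},
  {"slide": [0.04, 0.005, 0], "spin": 0},
  {"slide": [0, 0, 0], "spin": 0},
  {"slide": [0, 0, 0], "spin": 0},
  {"slide": [0, 0, 0], "spin": 0},
])

```text
clock: 23.0
position: [0.5209, 0.2608, 0.178]
ee_rot: [-0.0, 0.744, 0.669, -0.002]
contact_force: [-0.6, 0.4, -0.1]
width: 0.0352
```

```bash
python3 -c "
from h import *
plan(.530,.2716,.017,-6);shot('wrist','w17')"
```

```text
t 23.0 pos [0.5209 0.2608 0.178 ] yaw -6.06 tilt 0.21 w 0.0352 F [-0.6  0.4 -0.1] q6 0.45
spin -0.06 slide total mm [ 12.1   8.4 161. ] rows 4.0
```

View pics/w17.png

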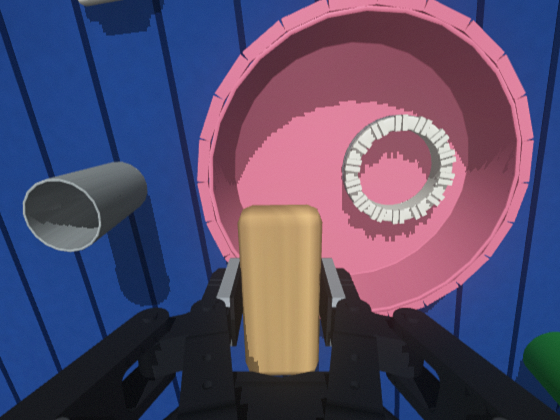

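```bash
python3 -c "
from h import *
im=cv2.imread('pics/w17.png');st=load('w17');hsv=cv2.cvtColor(im,cv2.COLOR_BGR2HSV)
m=((hsv[...,1]<60)&(hsv[...,2]>110)).astype(np.uint8)*255
m[250:]=0;m[:90]=0;m[:,:335]=0;m[:,470:]=0
cs,_=cv2.findContours(m,0,1);h=cv2.convexHull(np.vstack([c for c in cs if cv2.contourArea(c)>30]))
print('ring',circfit(onplane('wrist',h[:,0],.026,st)))
print('basin',circfit(onplane('wrist',[[199,160],[533,145],[282,12],[225,248],[508,237],[450,19]],.053,st)))
print('tall',circfit(onplane('wrist',[[25,205],[99,225],[55,180],[72,250],[35,185],[92,200]],.095,st)))
plan(.53,.2716,.08,-6)"
```

```text
ring (array([0.63012953, 0.2719597 ]), np.float64(0.05166557386463981))
basin (array([0.59193688, 0.27166498]), np.float64(0.13873466309042776))
tall (array([0.35960727, 0.27975038]), np.float64(0.027212561653855508))
t 23.05 pos [0.5212 0.2606 0.1784] yaw -6.1 tilt 0.16 w 0.0355 F [-0.5 -0.2 -0.3] q6 0.45
spin -0.1 slide total mm [12.   7.9 98.4] rows 2.0
```

Call:
servo_tool([
  {"slide": [0.012, 0.008, 0.02], "spin": 0},
  {"slide": [0, 0, 0.05], "spin": 0},
  {"slide": [0, 0, 0.05], "spin": 0},
  {"slide": [0, 0, 0.01], "spin": 0},
  {"slide": [0, 0, 0], "spin": 0},
  {"slide": [0, 0, 0], "spin": 0},
])

```text
clock: 23.65
position: [0.5331, 0.2734, 0.0514]
ee_rot: [0.001, 0.744, 0.669, 0.002]
contact_force: [0.7, 0.1, -0.8]
width: 0.0348
```

```bash
python3 -c "
from h import *
plan(.53,.2716,.0163,-6)"
```

```text
t 23.65 pos [0.5331 0.2734 0.0514] yaw -6.08 tilt 0.21 w 0.0348 F [ 0.7  0.1 -0.8] q6 0.46
spin -0.08 slide total mm [-2.1 -3.  35.1] rows 1.0
```

Call:
servo_tool([
  {"slide": [-0.001, -0.002, 0.02], "spin": 0},
  {"slide": [0, 0, 0.01], "spin": 0},
  {"slide": [0, 0, 0.004], "spin": 0},
  {"slide": [0, 0, 0], "spin": 0},
  {"slide": [0, 0, 0], "spin": 0},
])

```text
clock: 24.15
position: [0.5301, 0.2729, 0.0163]
ee_rot: [0.0, 0.743, 0.669, 0.001]
contact_force: [0.1, -0.1, -1.1]
width: 0.0351
```

Call:
servo_tool([
  {"slide": [0, 0, 0], "spin": 0},
  {"slide": [0, 0, 0], "spin": 0},
  {"slide": [0, 0, 0], "spin": 0},
], hand=0.56)

```text
clock: 24.45
position: [0.5296, 0.2728, 0.0157]
ee_rot: [0.0, 0.743, 0.669, 0.0]
contact_force: [0.0, 1.0, -0.5]
width: 0.0475
```

Call:
servo_tool([
  {"slide": [0, 0, -0.03], "spin": 0},
  {"slide": [0, 0, -0.05], "spin": 0},
  {"slide": [0, 0, -0.05], "spin": 0},
  {"slide": [0, -0.03, -0.05], "spin": 0},
  {"slide": [0, -0.05, -0.02], "spin": 0},
  {"slide": [0, 0, 0], "spin": 0},
  {"slide": [0, 0, 0], "spin": 0},
], hand=1)

```text
clock: 25.15
position: [0.4571, 0.2804, 0.2079]
ee_rot: [0.0, 0.743, 0.669, 0.001]
contact_force: [0.3, 0.2, -0.1]
width: 0.0851
```

```bash
python3 -c "
from h import *
plan(.36,.28,.2,-6);shot('wrist','w18')"
```

```text
t 25.15 pos [0.4571 0.2804 0.2079] yaw -5.96 tilt 0.14 w 0.0851 F [ 0.3  0.2 -0.1] q6 0.52
spin 0.04 slide total mm [-10.5 -96.5   7.6] rows 2.0
```

View pics/w18.png

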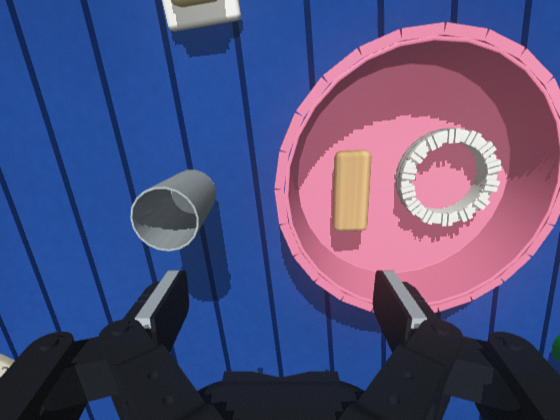

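Call:
servo_tool([
  {"slide": [-0.005, -0.048, 0], "spin": 0},
  {"slide": [-0.005, -0.048, 0.02], "spin": 0},
  {"slide": [0, 0, 0.02], "spin": 0},
  {"slide": [0, 0, 0], "spin": 0},
  {"slide": [0, 0, 0], "spin": 0},
])

```text
clock: 25.7
position: [0.3644, 0.2805, 0.1672]
ee_rot: [0.0, 0.743, 0.669, -0.0]
contact_force: [0.3, -0.5, -0.4]
width: 0.0857
```

```bash
python3 -c "
from h import *
plan(.36,.28,.05,-6);shot('wrist','w19')"
```

```text
t 25.7 pos [0.3644 0.2805 0.1672] yaw -6.06 tilt 0.03 w 0.0857 F [ 0.3 -0.5 -0.4] q6 0.61
spin -0.06 slide total mm [ -0.9  -4.3 117.2] rows 3.0
```

View pics/w19.png

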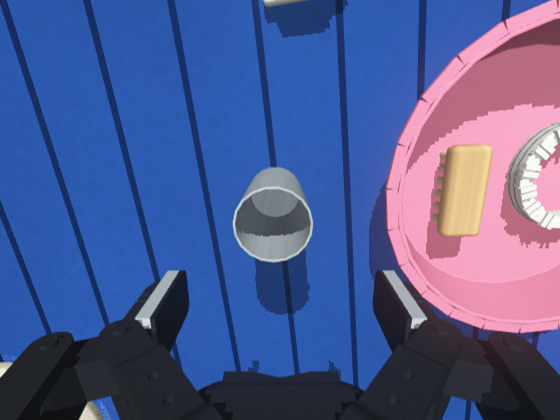

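```bash
python3 -c "
from h import *
st=load('w19')
print(circfit(onplane('wrist',[[234,223],[312,223],[273,186],[273,261]],.095,st)))
im=cv2.imread('pics/w19.png')
plan(.359,.2805,.05,-6)"
```

```text
(array([0.35816917, 0.2804246 ]), np.float64(0.027937208162834445))
t 25.75 pos [0.365  0.2807 0.1678] yaw -6.08 tilt 0.06 w 0.0857 F [0.8 0.4 0.5] q6 0.61
spin -0.08 slide total mm [ -0.9  -6.1 117.8] rows 3.0
```

Call:
servo_tool([
  {"slide": [-0.001, -0.006, 0.04], "spin": 0},
  {"slide": [0, 0, 0.04], "spin": 0},
  {"slide": [0, 0, 0.03], "spin": 0},
  {"slide": [0, 0, 0.007], "spin": 0},
  {"slide": [0, 0, 0], "spin": 0},
  {"slide": [0, 0, 0], "spin": 0},
])

```text
clock: 26.35
position: [0.359, 0.2808, 0.0519]
ee_rot: [0.0, 0.743, 0.669, 0.002]
contact_force: [-0.8, 0.6, 0.5]
width: 0.0855
```

Call:
servo_tool([
  {"slide": [0, 0, 0], "spin": 0},
  {"slide": [0, 0, 0], "spin": 0},
  {"slide": [0, 0, 0], "spin": 0},
  {"slide": [0, 0, 0], "spin": 0},
  {"slide": [0, 0, 0], "spin": 0},
], hand=0, newtons=40)

```text
clock: 26.85
position: [0.3581, 0.2806, 0.0521]
ee_rot: [0.0, 0.743, 0.669, 0.002]
contact_force: [0.6, -0.4, 5.5]
width: 0.0556
```

Call:
servo_tool([
  {"slide": [0, 0, -0.03], "spin": 0},
  {"slide": [0, 0, -0.05], "spin": 0},
  {"slide": [0, 0, -0.05], "spin": 0},
  {"slide": [0, 0, -0.04], "spin": 0},
  {"slide": [0, 0, 0], "spin": 0},
  {"slide": [0, 0, 0], "spin": 0},
])

```text
clock: 27.45
position: [0.3571, 0.28, 0.2216]
ee_rot: [0.0, 0.743, 0.669, 0.001]
contact_force: [-0.7, -0.6, -1.8]
width: 0.0556
```

```bash
python3 -c "
from h import *
plan(.6305,.2715,.2,-6);shot('wrist','w20')"
```

```text
t 27.45 pos [0.3571 0.28   0.2216] yaw -6.02 tilt 0.15 w 0.0556 F [-0.7 -0.6 -1.8] q6 0.62
spin -0.02 slide total mm [ 20.1 272.8  22.2] rows 6.0
```

View pics/w20.png

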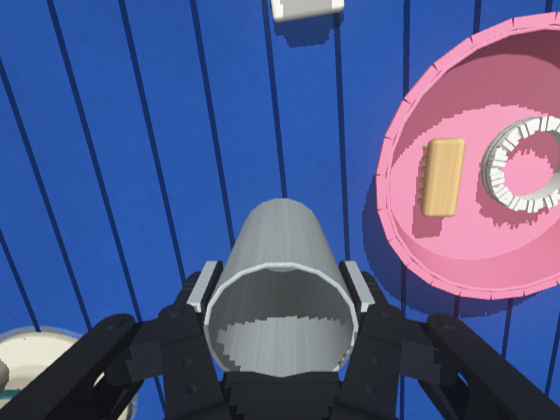

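Call:
servo_tool([
  {"slide": [0.003, 0.045, 0], "spin": 0},
  {"slide": [0.003, 0.045, 0], "spin": 0},
  {"slide": [0.003, 0.045, 0], "spin": 0},
  {"slide": [0.003, 0.046, 0], "spin": 0},
  {"slide": [0.004, 0.046, 0], "spin": 0},
  {"slide": [0.004, 0.046, 0], "spin": 0},
  {"slide": [0, 0, 0], "spin": 0},
  {"slide": [0, 0, 0], "spin": 0},
])

```text
clock: 28.3
position: [0.63, 0.2704, 0.2166]
ee_rot: [-0.002, 0.744, 0.669, -0.003]
contact_force: [-1.2, 0.2, -1.9]
width: 0.0558
```

```bash
python3 -c "
from h import *
plan(.6305,.2715,.0571,-6);shot('wrist','w21')"
```

```text
t 28.3 pos [0.63   0.2704 0.2166] yaw -6.09 tilt 0.41 w 0.0558 F [-1.2  0.2 -1.9] q6 0.41
spin -0.09 slide total mm [  1.5   1.5 159.5] rows 4.0
```

View pics/w21.png

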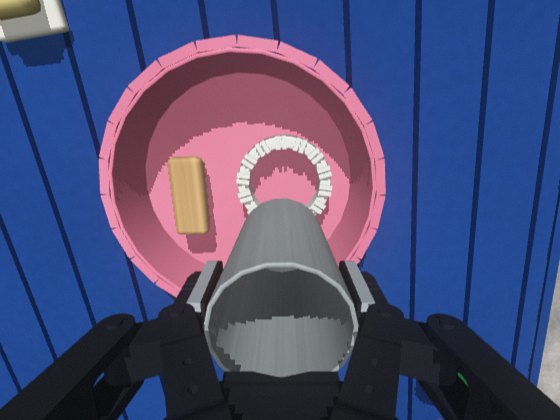

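```bash
python3 -c "
from h import *
from scipy.optimize import least_squares
st=load('w21')
P=onplane('wrist',[[236,186],[332,186],[284,136],[251,152],[317,151],[243,205],[327,205]],.026,st)[:,:2]
print(circfit(P),least_squares(lambda c:np.hypot(*(P-c).T)-.051,[.63,.27]).x)
plan(.6305,.2715,.0571,-6)"
```

```text
(array([0.63206542, 0.26955899]), np.float64(0.05031858788521991)) [0.63202871 0.26907001]
t 28.35 pos [0.6291 0.2707 0.2176] yaw -6.05 tilt 0.36 w 0.0557 F [-0.5  1.1 -1.3] q6 0.41
spin -0.05 slide total mm [  1.2   2.3 160.5] rows 4.0
```

Call:
servo_tool([
  {"slide": [0, 0.002, 0.04], "spin": 0},
  {"slide": [0, 0, 0.04], "spin": 0},
  {"slide": [0, 0, 0.03], "spin": 0},
  {"slide": [0, 0, 0.01], "spin": 0},
  {"slide": [0, 0, 0], "spin": 0},
  {"slide": [0, 0, 0], "spin": 0},
])

```text
clock: 28.95
position: [0.633, 0.2715, 0.1024]
ee_rot: [0.0, 0.743, 0.669, 0.001]
contact_force: [-0.3, -0.1, -0.8]
width: 0.0556
```

```bash
python3 -c "
from h import *
plan(.631,.271,.0571,-6);shot('wrist','w22')
im=eyes.get_image('scene');cv2.imwrite('pics/sc22.png',cv2.resize(im[100:240,270:430],None,fx=4,fy=4,interpolation=cv2.INTER_CUBIC))"
```

```text
t 28.95 pos [0.633  0.2715 0.1024] yaw -6.0 tilt 0.14 w 0.0556 F [-0.3 -0.1 -0.8] q6 0.41
spin 0.0 slide total mm [-0.8 -2.1 45.3] rows 1.0
```

View pics/w22.png

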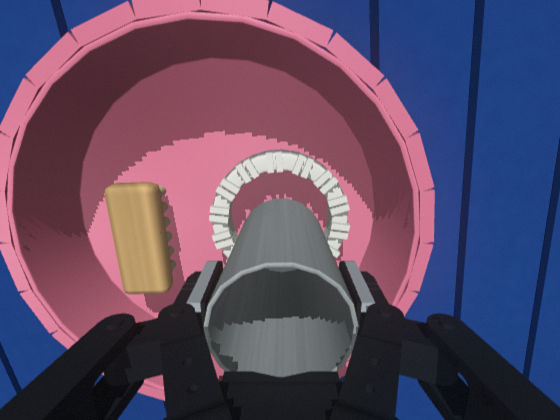

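View pics/sc22.png

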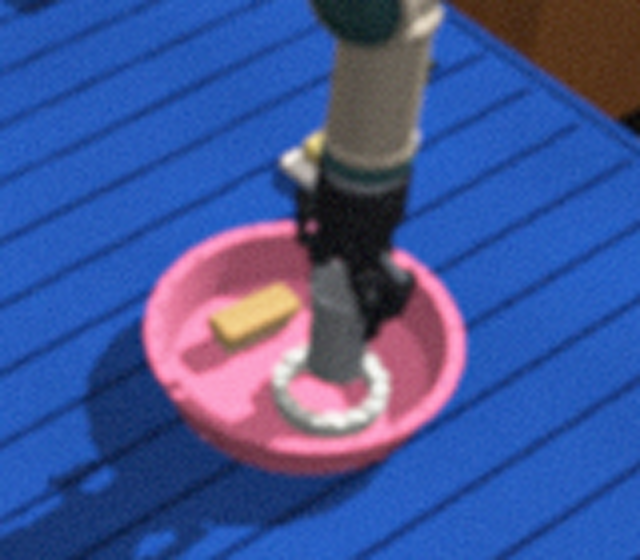

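Call:
servo_tool([
  {"slide": [-0.001, -0.001, 0.015], "spin": 0},
  {"slide": [0, 0, 0.015], "spin": 0},
  {"slide": [0, 0, 0.01], "spin": 0},
  {"slide": [0, 0, 0.004], "spin": 0},
  {"slide": [0, 0, 0], "spin": 0},
  {"slide": [0, 0, 0], "spin": 0},
])

```text
clock: 29.65
position: [0.6322, 0.2703, 0.0575]
ee_rot: [0.0, 0.743, 0.669, 0.001]
contact_force: [-0.6, 0.0, -2.0]
width: 0.0554
```

```bash
python3 -c "
from h import *
plan(.631,.271,.0571,-6);shot('wrist','w23')
im=eyes.get_image('scene');cv2.imwrite('pics/sc23.png',cv2.resize(im[100:240,270:430],None,fx=4,fy=4,interpolation=cv2.INTER_CUBIC))"
```

```text
t 29.65 pos [0.6322 0.2703 0.0575] yaw -6.03 tilt 0.09 w 0.0554 F [-0.6  0.  -2. ] q6 0.41
spin -0.03 slide total mm [ 0.6 -1.2  0.4] rows 1.0
```

View pics/sc23.png

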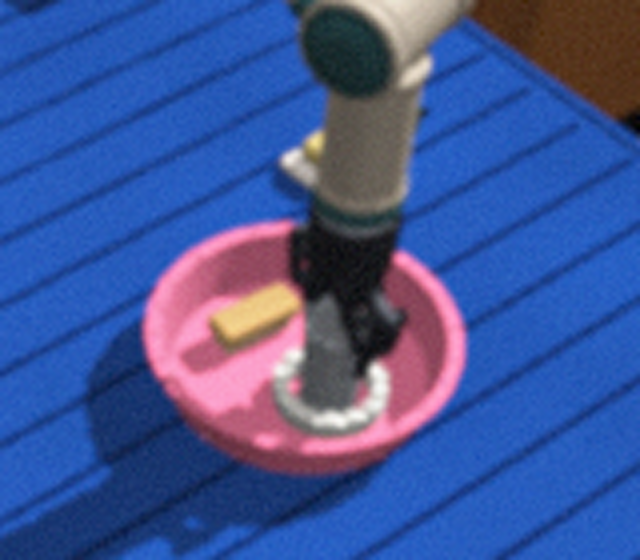

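View pics/w23.png

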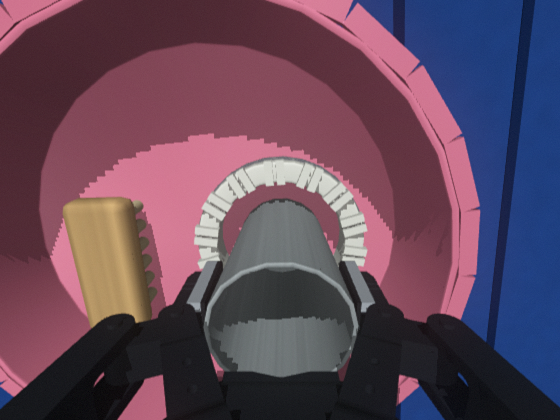

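The tumbler is centred in the ring; releasing and backing off.

Call:
servo_tool([
  {"slide": [0, 0, 0], "spin": 0},
  {"slide": [0, 0, 0], "spin": 0},
  {"slide": [0, 0, 0], "spin": 0},
  {"slide": [0, 0, 0], "spin": 0},
], hand=0.9)

```text
clock: 30.15
position: [0.6316, 0.2701, 0.0569]
ee_rot: [0.0, 0.743, 0.669, 0.0]
contact_force: [0.5, 1.0, -0.1]
width: 0.0768
```

Call:
servo_tool([
  {"slide": [0, 0, -0.02], "spin": 0},
  {"slide": [0, 0, -0.03], "spin": 0},
  {"slide": [0, 0, -0.05], "spin": 0},
  {"slide": [0, 0, -0.05], "spin": 0},
  {"slide": [-0.04, 0, -0.02], "spin": 0},
  {"slide": [-0.04, 0, 0], "spin": 0},
  {"slide": [0, 0, 0], "spin": 0},
  {"slide": [0, 0, 0], "spin": 0},
])

```text
clock: 30.95
position: [0.623, 0.1899, 0.227]
ee_rot: [-0.0, 0.744, 0.668, 0.0]
contact_force: [-0.4, 0.5, -0.6]
width: 0.0768
```

```bash
python3 -c "
from h import *
plan(.631,.271,.0571,-6);shot('wrist','w24')
im=eyes.get_image('side');cv2.imwrite('pics/sd24.png',im)
im=eyes.get_image('scene');cv2.imwrite('pics/sc24.png',im)"
```

```text
t 30.95 pos [0.623  0.1899 0.227 ] yaw -6.13 tilt 0.05 w 0.0768 F [-0.4  0.5 -0.6] q6 0.3
spin -0.13 slide total mm [ 81.4  -0.6 169.9] rows 4.0
```

View pics/w24.png

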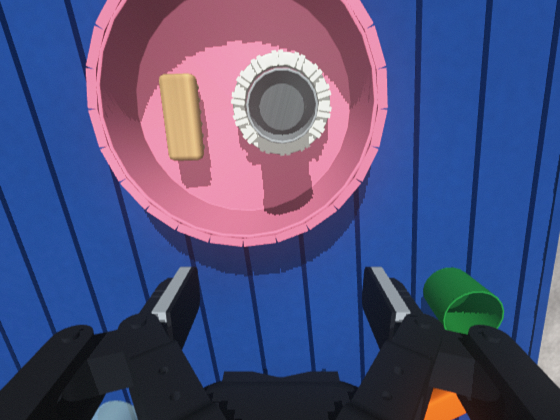

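View pics/sd24.png

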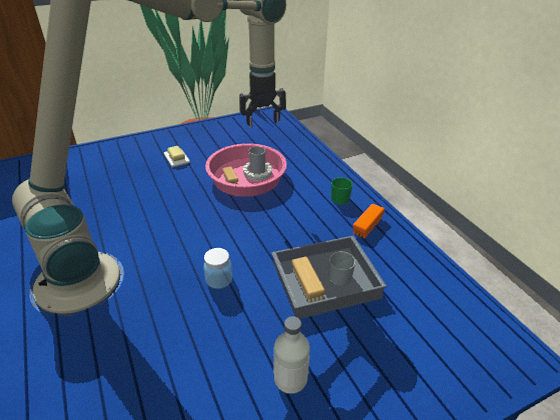

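View pics/sc24.png

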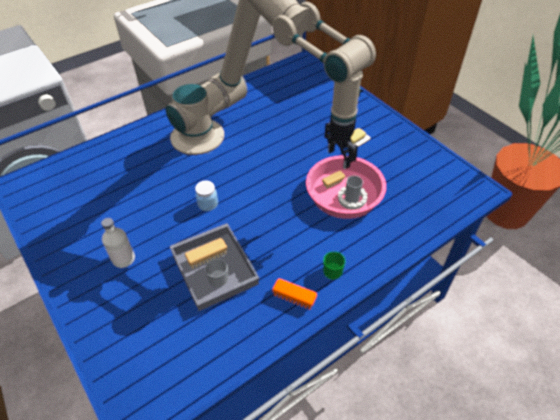

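```bash
python3 -c "
from h import *
st=load('w24')
im=cv2.imread('pics/w24.png');cv2.imwrite('pics/c24.png',cv2.resize(im[40:220,140:350],None,fx=3,fy=3,interpolation=cv2.INTER_CUBIC))
t=circfit(onplane('wrist',[[244,104],[319,104],[282,67],[282,142]],.099,st));r=circfit(onplane('wrist',[[231,104],[331,100],[280,50],[245,67],[316,65],[243,145],[322,140]],.025,st))
print(t,r,t[0]-r[0]);brush('w24',.036,x0=140,x1=220,lo=(8,50,80))"
```

```text
(array([0.63151392, 0.26948957]), np.float64(0.02913275401167613)) (array([0.63108614, 0.26721586]), np.float64(0.05280767201122123)) [0.00042778 0.00227371]
brush ((0.5318424701690674, 0.2687339782714844), (0.08158669620752335, 0.03633412346243858), 84.968994140625) (160, 74, 43, 86)
```

View pics/c24.png

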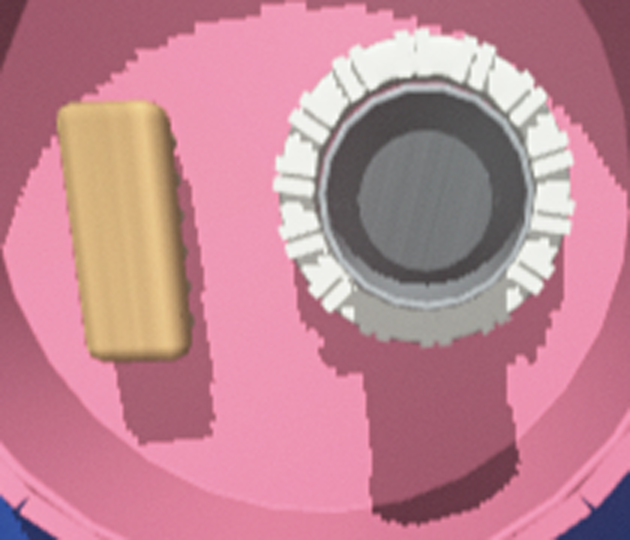

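```bash
python3 -c "
from rig import manip
print(manip.get_state()['contact_force'],manip.sign_off())"
```

```text
the job is handed in; nothing more can be done
[ 0.13983654 -0.90563987  0.05459866] None
```

Both wash kits are made up and the job is handed in, at about 31 s of the 131 s allowed. No verdict came back, so what follows rests on my own camera checks.

- **Basin:** The small brush lies bristles down about 60 mm from the basin centre. The ring lies flat about 40 mm from the centre on the other side. The tall tumbler stands inside the ring, about 2 mm from the ring's centre (limit 16 mm). Its rim measured 29.1 mm in radius at the height expected when it stands on the floor, against 29 mm true.
- **Tray:** The large brush is bristles down at about x = -54 mm, y = +3 mm in the tray frame. The short tumbler stands upright at about x = +40 mm, y = -1 mm. I took that from where the arm released it, and later pictures show it upright there.
- **Everything else:** The last pictures show the detergent bottle, soap dish, jar, green tumbler and orange brush looking undisturbed. I judged that by eye and did not measure it. The gripper was clear of everything, with about 1 N of force on it.

**Disagreements:**
- The fixed cameras, read by hand from corner and edge points, differed from the wrist camera by about 5–10 mm, so I placed everything by the wrist camera.
- Three wrist views put the tray centre at x = 0.591, 0.594 and 0.600, and I used about 0.594. The space left in the tray covered that spread.
- The last view read the ring's radius as 52.8 mm against 50 mm, because of the peg tips and the tumbler partly hiding it.

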